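Put the finished rings away in lidded pots on the bench rail

ROBOT

A 6-joint arm with a two-finger parallel gripper is mounted at the origin on the work surface. World frame = base frame: x ahead of the robot, y to its left, z up, the work surface at z = 0. Lengths are in m, angles in degrees, forces in N, time in s.
With the tool pointing down it reaches from about 0.375 to 0.9 m from the base axis. Payload 3.1 kg.
Tool frame: the origin (TCP) lies at the centre of the arm's flange, where the gripper is bolted on; the fingertips stand 182 mm ahead of it and the grasp point (between the pads) lies 164 mm ahead of it; x points along the fingers, z is the direction in which the jaws open and shut, and the axes are right-handed (so a half turn about x gives the same grasp; the last joint's range is limited). The gripper opens to 87 mm and grips with 3 to 60 N. Pads are 19 mm wide; open, the fingers measure 117 mm over their backs; the gripper's body (75 mm by 190 mm) begins 51 mm behind the grasp point.
Start: joints at [-83.795, 30.224, 82.088, -0, 67.689, -10.227], TCP at [0.177, -0.599, 0.405] pointing down, gripper open.
Joint ranges: [-176.69, 176.69], [-43.24, 126.21], [12.49, 139.97], [-82, 262], [0, 151.66], [-163.58, 163.58]. Speed limits (degrees/s): [159.86, 159.86, 180, 180, 180, 180].

INTERFACE

Orientations are given as a 3x3 rotation matrix whose columns are the frame's x, y, z axes.
In Python, from rig import bot gives the robot as it stands.
- The arm moves only by the shell command python3 -m crank 'ROWS' [OPENING]. ROWS is JSON, a list of rows, each an object with "offset": the shift along the tool's x, y, z in m, a list of three; "spin": the turn about the tool's x in rad. A call has 1 to 12 rows; each row shifts and turns the commanded pose from where the row before left it, along the tool's axes as they then stand; what a row does not reach is not made up. A row lasts 1/10 s, in which the tool goes at most 50 mm and 8.59 degrees, less where a joint would pass 70% of its speed; a pose out of reach is approached as far as the arm can. A call is refused whole if a number of a shift passes 0.05 or a number of a turn 0.15, either way. A call with a gripper value outside its range is refused whole. OPENING is the finger opening in m, from 0 to 0.087, set as the call begins (- or left out, the last holds). The fingers move at their own pace and stop on an object; the grip force is fixed at half the most. Time passes only in rows, so rows that do not move let the fingers close. It gives the time, the measured TCP pose, the force and the opening at its end, in the units of the state.
- bot.read_state(): the state, without advancing time (a new reading comes with each control period).
- bot.capture(name): name is "scene" or "side" or "wrist"; returns a dict with "pixels" (400x640x3 uint8, blue, green, red), "depth" (400x640 float32, m along the optical axis (not along the pixel's ray), 0 where there is no reading), "K" (3x3 intrinsics, pixels), "world_to_cam" (4x4, takes a point from world to camera coordinates). Camera axes: x right, y up, looking along -z (the intrinsics and any distortion apply to the point x, -y, -z); pixel columns grow to the right and rows downward; lengths in m; the calibration is good to about 2 mm. A picture is of the moment at which its call begins.
- bot.hand_in(): hands the job in, once; it reports no verdict.
Trained networks look in a picture, given as the dict that the camera call returned (one of the last four; its "shot" number tells which), for a name from the list of things; names that differ only in an ending like _2 or _b are one class to them, and where a whole thing is asked for, a point or a joint stands for the part that bears it (a point fixed in the world has none). Each returns a list of dicts, best first, with "p" (0 to 1); they miss things now and then, are a little off and sometimes report something else, mostly with a low value. They report only what shows in the picture. A call takes as long as a camera call. They do not tell look-alikes from the thing itself.
- bot.regions_of(label, picture): "region" (400x640 bool, what is visible of it) and "extent" ([centre column, centre row, width, height] in pixels, round what is visible of it).
The state is a dict: "time_s": time; "joint_positions": joint angles; "qvel": joint speeds; "tau": joint torques, N m; "position": TCP position; "tcp_rot": TCP orientation; "force": force on the tool from outside, world axes, zero at the start; "moment": the same for the moment, N m; "opening": opening from 0.0 (shut) to 1.0 (fully open).
Only numpy, scipy, OpenCV 4.12 (cv2) and the standard library are available. Lean on these libraries where they do the work, as an engineer would, in place of code of your own. Each camera call takes 0.05 s, during which the arm holds its last target.

TASK

Put the finished rings away for the night: each ring on the rubber pad goes into a pot of its own, and each pot with a ring in it must end up standing upright on the narrow raised wooden rail, centred across its width, with a lid seated flat and level in its mouth. Any pot and any lid will do, and spare ones do not matter; leave the block, bottle, brush and hammer where they lie.

Things in the scene. Friction and masses are not known exactly. Their poses are not given: they have to be found in the camera images.
- pot0: open straight-sided round aluminium pot: outside diameter 54, height 45, wall 3.5, floor 4 thick (inside diameter 47). Origin: centre of the underside; z up through the mouth. All three pots are alike and any may be used. Starts upright on the bench (sizes in mm).
- pot1: open straight-sided round aluminium pot: outside diameter 54, height 45, wall 3.5, floor 4 thick (inside diameter 47). Origin: centre of the underside; z up through the mouth. All three pots are alike and any may be used. Starts upright on the bench (sizes in mm).
- pot2: open straight-sided round aluminium pot: outside diameter 54, height 45, wall 3.5, floor 4 thick (inside diameter 47). Origin: centre of the underside; z up through the mouth. All three pots are alike and any may be used. Starts upright on the bench (sizes in mm).
- lid0: loose round aluminium lid, fits every pot: plug of diameter 43, 5 thick, under a disc of diameter 53, 4 thick, with a round black knob of diameter 16, 18 tall, on top (27 in all). Origin: centre of the plug's underside; z up through the knob. Seated, the plug is in the mouth, the disc flat on the rim, the origin 40 above the pot's underside. Starts knob up on the bench (sizes in mm).
- lid1: loose round aluminium lid, fits every pot: plug of diameter 43, 5 thick, under a disc of diameter 53, 4 thick, with a round black knob of diameter 16, 18 tall, on top (27 in all). Origin: centre of the plug's underside; z up through the knob. Seated, the plug is in the mouth, the disc flat on the rim, the origin 40 above the pot's underside. Starts knob up on the bench (sizes in mm).
- lid2: loose round aluminium lid, fits every pot: plug of diameter 43, 5 thick, under a disc of diameter 53, 4 thick, with a round black knob of diameter 16, 18 tall, on top (27 in all). Origin: centre of the plug's underside; z up through the knob. Seated, the plug is in the mouth, the disc flat on the rim, the origin 40 above the pot's underside. Starts knob up on the bench (sizes in mm).
- ring0: finished metal finger ring, outside diameter 26, hole 19, 9 tall as it lies flat. Origin: centre of the lower face; z along the ring's axis. Starts flat on the rubber pad; may be absent (None): two or three rings are there (sizes in mm).
- ring1: finished metal finger ring, outside diameter 26, hole 19, 9 tall as it lies flat. Origin: centre of the lower face; z along the ring's axis. Starts flat on the rubber pad; may be absent (None): two or three rings are there (sizes in mm).
- ring2: finished metal finger ring, outside diameter 26, hole 19, 9 tall as it lies flat. Origin: centre of the lower face; z along the ring's axis. Starts flat on the rubber pad; may be absent (None): two or three rings are there (sizes in mm).
- rail: fixed raised wooden rail, narrower than the pots: 330 long (its y axis), 38 wide (its x axis), top 40 above the bench, with dark steel end plates. Origin: centre of its underside; z up (sizes in mm).
- pad: fixed flat rubber pad on which the rings lie, 100 (x) by 180 (y), 6 thick. Origin: centre of its underside (sizes in mm).
- bench_block: bystander: square steel block 60 x 60 x 22, origin at the centre of its underside (sizes in mm).
- flux_bottle: bystander: small bottle, diameter 36, 65 tall, origin at the centre of its underside (sizes in mm).
- brush: bystander: bench brush lying along its x axis, 160 long, handle to its -x (sizes in mm).
- hammer: bystander: hammer lying along its x axis, 200 long, handle to its -x (sizes in mm).
Mind the look-alikes: they are no part of the job. What is shaped like the lid0 but purple or red is not meant.

How it is judged:
By the outcome, as a careful person would: the job done as asked, in the order asked, and still so for the second after the job is handed in, with the robot touching nothing.
Of ring0, ring1, ring2 only 2 to 3 are there at a start; the rules pass over those that are not, and their reading is None.
At some moment in a run one of ring0, ring1, ring2, lid0, lid1, lid2 may be knocked a few centimetres aside while the robot is not near it.
Once in a run the grip may slacken for a moment while it holds something.
It also fails if it takes over 210 s, if anything falls off the work surface, if the arm or the gripper's body presses on something with over 40 N, if the wrist force passes 120 N, or if a joint passes its speed limit or range.

## Working session

There is one attempt and no reset: what is moved stays moved. The work goes in short steps, Python scripts to look and compute and a shell command to move; the robot and the scene stay as the last step left them, time stands still between calls to the robot, and variables do not carry over. Pictures are saved under pics/ and viewed, and the job is handed in when it is done.

```bash
ls; mkdir -p pics
cat > h.py <<'E'
import numpy as np, cv2
from rig import bot
def save(name, fn):
    p=bot.capture(name); cv2.imwrite('pics/'+fn,p['pixels']); return p
def px2w(p,u,v,z=None,d=None):
    K=p['K']; T=np.linalg.inv(p['world_to_cam'])
    r=np.array([(u-K[0,2])/K[0,0],-(v-K[1,2])/K[1,1],-1.0])
    o=T[:3,3]; w=T[:3,:3]@r
    if d is None: d=(z-o[2])/w[2]
    return o+w*d
def w2px(p,P):
    c=p['world_to_cam']@np.append(P,1); K=p['K']
    return np.array([K[0,0]*c[0]/-c[2]+K[0,2], K[1,1]*(-c[1])/-c[2]+K[1,2]])
def cloud(p):
    K=p['K'];T=np.linalg.inv(p['world_to_cam'])
    v,u=np.mgrid[0:400,0:640]; d=p['depth']
    c=np.stack([(u-K[0,2])/K[0,0]*d,-(v-K[1,2])/K[1,1]*d,-d],-1)
    return c@T[:3,:3].T+T[:3,3]
E
python3 - <<'E'
from h import *
for n in ['scene','side','wrist']:
    p=save(n,n+'0.png'); print(n,np.linalg.inv(p['world_to_cam']).round(3).tolist(),p['K'].round(1).tolist(), [k for k in p])
s=bot.read_state(); print({k:np.round(v,3).tolist() for k,v in s.items()})
E
```

```text
pics
scene [[-0.87, -0.329, 0.367, 0.834], [0.493, -0.577, 0.651, 0.636], [-0.002, 0.747, 0.665, 0.696], [0.0, 0.0, 0.0, 1.0]] [[371.2, 0.0, 314.4], [0.0, 371.2, 195.5], [0.0, 0.0, 1.0]] ['pixels', 'depth', 'K', 'world_to_cam', 'shot']
side [[0.984, 0.122, -0.127, 0.336], [-0.176, 0.623, -0.762, -0.844], [-0.014, 0.773, 0.634, 0.756], [0.0, 0.0, 0.0, 1.0]] [[417.7, 0.0, 318.0], [0.0, 417.7, 199.8], [0.0, 0.0, 1.0]] ['pixels', 'depth', 'K', 'world_to_cam', 'shot']
wrist [[0.282, 0.913, 0.293, 0.257], [-0.959, 0.27, 0.084, -0.574], [-0.002, -0.305, 0.952, 0.384], [0.0, 0.0, 0.0, 1.0]] [[340.4, 0.0, 316.4], [0.0, 340.4, 194.4], [0.0, 0.0, 1.0]] ['pixels', 'depth', 'K', 'world_to_cam', 'shot']
{'time_s': 0.15, 'joint_positions': [-83.795, 30.266, 82.14, -0.001, 67.689, -10.231], 'qvel': [0.009, -0.086, -0.252, 0.066, 0.104, 0.016], 'tau': [0.001, -44.043, -17.684, 0.063, 0.055, -0.0], 'position': [0.177, -0.599, 0.404], 'tcp_rot': [[-0.0, 0.959, 0.283], [0.002, 0.283, -0.959], [-1.0, 0.0, -0.002]], 'force': [0.08, -0.523, -0.413], 'moment': [-0.043, -0.003, -0.013], 'opening': 0.999}
```

View pics/scene0.png

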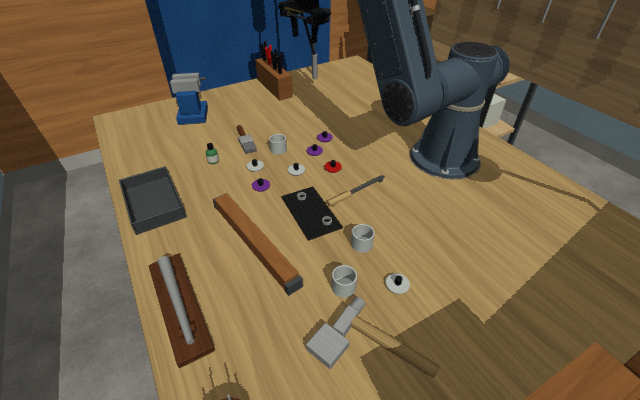

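View pics/side0.png

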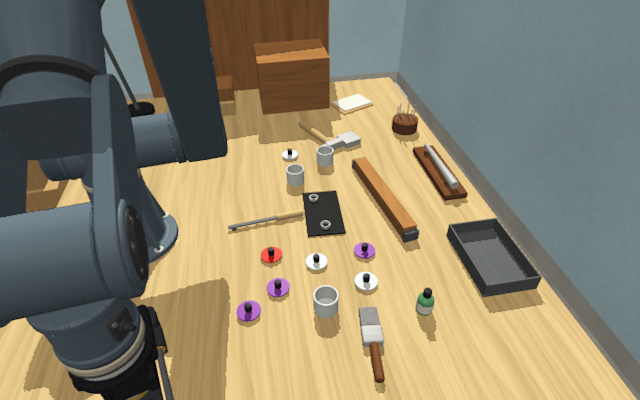

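View pics/wrist0.png

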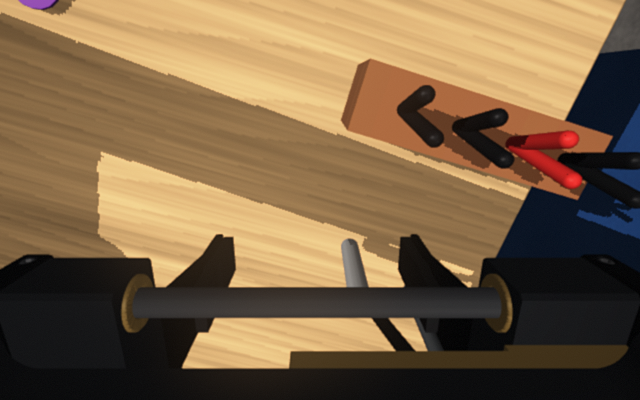

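Run:
```python
from h import *
for n in ['scene','side']:
    p=bot.capture(n); C=cloud(p)
    for l in ['pot0','lid0','ring0','rail','pad','bench_block','flux_bottle','brush','hammer']:
        for r in bot.regions_of(l,p):
            m=r['region']&(p['depth']>0)
            q=C[m]; 
            if len(q)<5: continue
            lo,hi=np.percentile(q,[2,98],axis=0)
            print(n,l,round(r['p'],2),np.round(r['extent']).astype(int).tolist(),lo.round(3),hi.round(3))
```

```text
scene pot0 0.97 [362, 236, 27, 36] [0.413 0.144 0.002] [0.464 0.195 0.046]
scene pot0 0.66 [344, 281, 24, 29] [0.52  0.227 0.003] [0.57  0.278 0.045]
scene pot0 0.64 [258, 166, 16, 10] [ 0.517 -0.284 -0.002] [ 0.568 -0.226  0.027]
scene pot0 0.57 [279, 145, 17, 22] [ 0.417 -0.326  0.003] [ 0.467 -0.273  0.045]
scene lid0 0.97 [397, 283, 22, 22] [0.415 0.282 0.006] [0.462 0.33  0.027]
scene lid0 0.73 [256, 164, 14, 10] [ 0.523 -0.267  0.006] [ 0.566 -0.228  0.026]
scene lid0 0.73 [260, 188, 24, 12] [ 0.541 -0.176 -0.001] [ 0.589 -0.131  0.027]
scene lid0 0.7 [334, 168, 22, 14] [ 0.316 -0.147  0.002] [ 0.361 -0.103  0.025]
scene lid0 0.47 [315, 151, 22, 13] [ 0.321 -0.252  0.005] [ 0.366 -0.206  0.026]
scene lid0 0.29 [343, 280, 26, 29] [0.52  0.227 0.003] [0.57  0.278 0.045]
scene ring0 0.46 [325, 221, 4, 8] [0.467 0.055 0.01 ] [0.486 0.074 0.015]
scene ring0 0.37 [301, 196, 6, 6] [ 0.478 -0.061  0.004] [ 0.498 -0.039  0.015]
scene rail 0.8 [260, 244, 93, 101] [ 0.626 -0.124  0.   ] [0.705 0.209 0.042]
scene pad 0.66 [314, 216, 58, 51] [ 0.444 -0.076  0.002] [0.542 0.096 0.008]
scene 
[... 1266 characters left out ...]
ring0 0.41 [314, 196, 5, 10] [0.461 0.053 0.004] [0.485 0.077 0.017]
side rail 0.96 [385, 200, 66, 87] [ 0.622 -0.142  0.002] [0.702 0.193 0.043]
side rail 0.56 [371, 344, 28, 76] [ 0.495 -0.484  0.003] [ 0.538 -0.33   0.021]
side pad 0.67 [323, 212, 45, 48] [ 0.438 -0.08   0.003] [0.537 0.093 0.014]
side bench_block 0.76 [350, 139, 27, 19] [0.614 0.316 0.   ] [0.68  0.412 0.026]
side bench_block 0.28 [366, 280, 25, 20] [ 0.517 -0.275  0.001] [ 0.564 -0.228  0.027]
side brush 0.89 [373, 345, 24, 75] [ 0.496 -0.484  0.003] [ 0.537 -0.333  0.021]
side brush 0.28 [289, 154, 14, 12] [0.413 0.281 0.001] [0.458 0.325 0.028]
side hammer 0.6 [321, 136, 48, 30] [0.497 0.31  0.006] [0.614 0.478 0.029]
```

```bash
cat >> h.py <<'E'
def circ(P):
    A=np.c_[2*P,np.ones(len(P))]; s=np.linalg.lstsq(A,(P**2).sum(1),rcond=None)[0]
    return s[:2],np.sqrt(s[2]+s[:2]@s[:2])
def rimfit(C,m,zlo,zhi,R):
    from scipy.optimize import least_squares
    q=C[m]; q=q[(q[:,2]>zlo)&(q[:,2]<zhi)][:,:2]
    f=lambda c:np.hypot(*(q-c).T)-R
    r=least_squares(f,q.mean(0),loss='soft_l1',f_scale=0.001)
    return r.x,len(q),np.median(np.abs(r.fun))
E
python3 - <<'E'
from h import *
for n in ['scene','side']:
    p=bot.capture(n); C=cloud(p); img=p['pixels']
    v=(p['depth']>0)
    # rail top
    m=v&(abs(C[...,2]-0.040)<0.004)&(C[...,0]>0.6)&(C[...,0]<0.73)&(C[...,1]>-.17)&(C[...,1]<.24)
    (c,s,a)=cv2.minAreaRect((C[m][:,:2]*1000).astype(np.float32)); print(n,'rail',np.round(c,1),np.round(s,1),round(a,1),C[m][:,2].mean())
    for (x,y) in [(.437,.169),(.543,.25),(.438,-.302)]:
        m=v&(np.hypot(C[...,0]-x,C[...,1]-y)<.045)
        print(n,'pot',rimfit(C,m,.041,.05,.0253))
    for (x,y) in [(.438,.305),(.541,-.25),(.439,-.171)]:
        m=v&(np.hypot(C[...,0]-x,C[...,1]-y)<.035)
        q=C[m]; t=q[q[:,2]>.024]
        d=q[(q[:,2]>.005)&(q[:,2]<.013)]
        print(n,'lid knob',t.mean(0).round(4),len(t),'disc',cv2.minEnclosingCircle((d[:,:2]*1000).astype(np.float32)), 'col',np.median(img[m],0))
    for (x,y) in [(.476,.065),(.486,-.052)]:
        m=v&(np.hypot(C[...,0]-x,C[...,1]-y)<.025)
        print(n,'ring',rimfit(C,m,.011,.02,.0113))
    cv2.imwrite(f'pics/c_{n}.png',cv2.resize(img[110:310,180:420] if n=='scene' else img[130:330,220:460],None,fx=3,fy=3))
E
```

```text
scene rail [665.7  34.5] [ 38.7 329.6] 8.1 0.03934357140474751
scene pot (array([0.43812816, 0.16923381]), 111, np.float64(0.0010188068816628336))
scene pot (array([0.544445  , 0.25123781]), 128, np.float64(0.0008334531776456409))
scene pot (array([ 0.44067596, -0.29989978]), 57, np.float64(0.001281557942229429))
scene lid knob [0.4387 0.3061 0.026 ] 35 disc ((438.5152893066406, 305.27508544921875), 27.059478759765625) col [102.5 138.  162.5]
scene lid knob [ 0.5441 -0.2497  0.0267] 15 disc ((544.093505859375, -252.43699645996094), 28.208776473999023) col [ 95.  140.  160.5]
scene lid knob [ 0.4421 -0.1683  0.0265] 13 disc ((441.19970703125, -169.79966735839844), 27.767473220825195) col [ 98.5 140.  163. ]
scene ring (array([0.47584844, 0.06550847]), 39, np.float64(0.0010176984079053424))
scene ring (array([ 0.4881633 , -0.05037371]), 36, np.float64(0.0012924227358246648))
side rail [662.8  31.3] [ 39.9 331.5] 8.3 0.04020047398604133
side pot (array([0.43420001, 0.16776471]), 68, np.float64(0.0013320339180607748))
side pot (array([0.54077812, 0.25027547]), 66, np.float64(0.0011452393907491754))
side pot (array([ 0.4377301 , -0.30209164]), 145, np.float64(0.0010180358136782745))
side lid knob [0.435  0.303  0.0278] 11 disc ((435.9689025878906, 305.683837890625), 28.844505310058594) col [146.  200.  215.5]
side lid knob [ 0.5407 -0.2518  0.0262] 31 disc ((541.2935180664062, -251.50779724121094), 27.687843322753906) col [157. 199. 224.]
side lid knob [ 0.4398 -0.1708  0.0265] 29 disc ((440.4096374511719, -170.11639404296875), 27.948196411132812) col [156.5 206.  228. ]
side ring (array([0.47280558, 0.06373425]), 31, np.float64(0.0011411990377652344))
side ring (array([ 0.4844366 , -0.05225002]), 42, np.float64(0.0010604021272267285))
```

View pics/c_side.png

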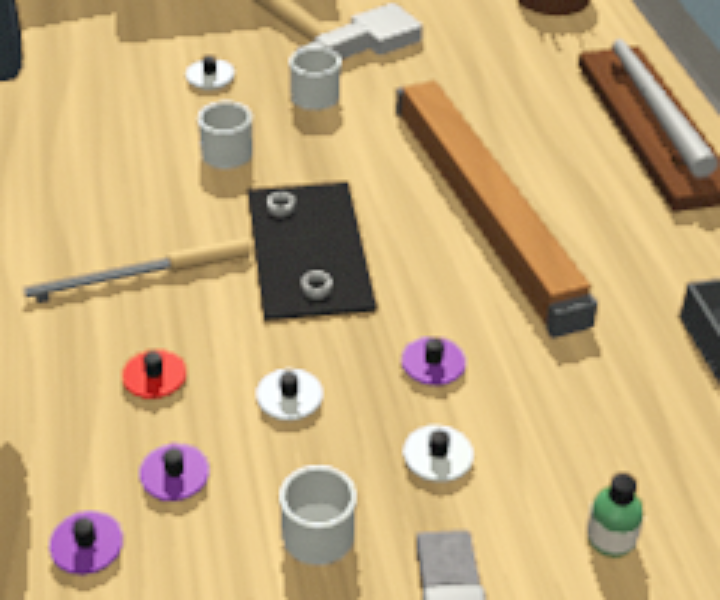

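View pics/c_scene.png

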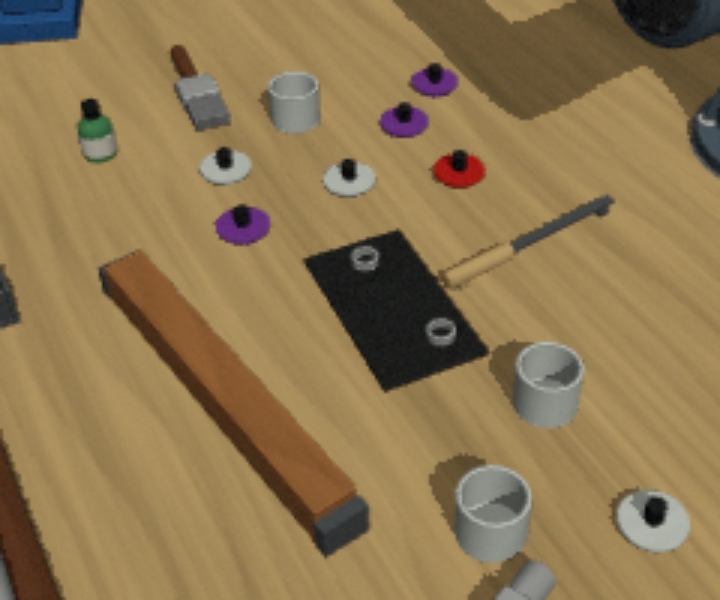

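Candidates (side view px): white lids are (290,155), (316,262) and (366,282). The look-alikes to skip are purple at (364,250), (277,287), (249,312) and red at (270,255). The pots are (295,175), (325,157) and (326,300). There are two rings, (314,198) and (325,224), confirmed by the crops. I'll start with the pot at side (326,300), at about (0.439,-0.301).

```bash
cat > g.py <<'E'
import sys
from h import *
# usage: g.py x y zgrasp [yaw of tool z, deg]
s=bot.read_state(); R=np.array(s['tcp_rot']); P=np.array(s['position'])
a=[float(v) for v in sys.argv[1:]]
if a:
    d=R.T@(np.array([a[0],a[1],a[2]+.164])-P)
    print('delta tool mm',(d*1000).round(1),'norm',round(np.linalg.norm(d)*1000))
yaw=np.degrees(np.arctan2(R[1,2],R[0,2])); print('t',round(s['time_s'],2),'tcp',P.round(4),'grasp z',round(P[2]-.164,4),'yaw z',round(yaw,1),'j',np.round(s['joint_positions'],1),'F',np.round(s['force'],1),'op',round(s['opening']*87,1), 'tilt',R[:,0].round(3))
E
python3 -m crank '[{"offset":[0.0125,0.0336,-0.0212],"spin":0},{"offset":[0.0125,0.0336,-0.0212],"spin":0},{"offset":[0.0125,0.0336,-0.0212],"spin":0},{"offset":[0.0125,0.0336,-0.0212],"spin":0},{"offset":[0.0125,0.0336,-0.0212],"spin":0},{"offset":[0.0125,0.0336,-0.0212],"spin":0},{"offset":[0.0125,0.0336,-0.0212],"spin":0},{"offset":[0.0125,0.0336,-0.0212],"spin":0},{"offset":[0.0125,0.0336,-0.0212],"spin":0},{"offset":[0.0125,0.0336,-0.0212],"spin":0},{"offset":[0,0,0],"spin":0}]' 0.08; python3 g.py .439 -.301 .03
```

```text
time_s: 2.35
position: [0.4409, -0.2971, 0.2783]
tcp_rot: [[-0.002, 0.958, 0.288], [0.004, 0.288, -0.958], [-1.0, -0.001, -0.004]]
force: [-0.6, -0.0, -0.2]
opening: 0.919
delta tool mm [84.3 -2.8  3.5] norm 84
t 2.35 tcp [ 0.4409 -0.2971  0.2783] grasp z 0.1143 yaw z -73.3 j [-4.600e+01  3.400e+01  1.017e+02  1.000e-01  4.450e+01  2.710e+01] F [-0.6 -0.  -0.2] op 80.0 tilt [-0.002  0.004 -1.   ]
```

```bash
python3 -m crank '[{"offset":[0.021,-0.0007,0.0009],"spin":0},{"offset":[0.021,-0.0007,0.0009],"spin":0},{"offset":[0.021,-0.0007,0.0009],"spin":0},{"offset":[0.021,-0.0007,0.0009],"spin":0},{"offset":[0,0,0],"spin":0},{"offset":[0,0,0],"spin":0}]' 0.08; python3 g.py .439 -.301 .03
python3 - <<'E'
from h import *
save('wrist','w1.png')
E
```

```text
time_s: 2.95
position: [0.4373, -0.3059, 0.1959]
tcp_rot: [[-0.0, 0.959, 0.282], [0.0, 0.282, -0.959], [-1.0, -0.0, -0.0]]
force: [0.4, 0.1, -0.3]
opening: 0.916
delta tool mm [ 1.9  3.  -4.3] norm 6
t 2.95 tcp [ 0.4373 -0.3059  0.1959] grasp z 0.0319 yaw z -73.6 j [-47.   42.5 103.4  -0.   34.   26.6] F [ 0.4  0.1 -0.3] op 79.7 tilt [-0.  0. -1.]
```

View pics/w1.png

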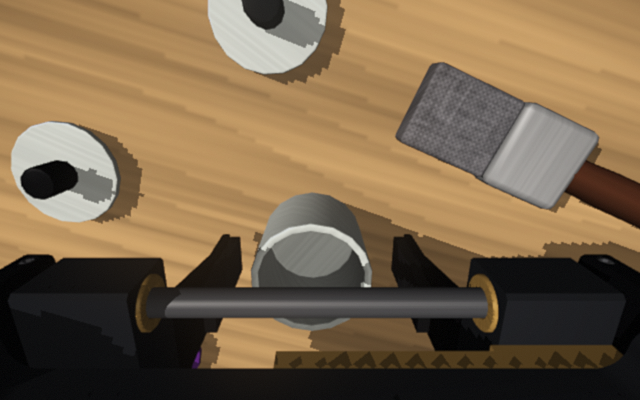

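The pot at wrist (311,265) sits between the fingers at (230,260) and (405,260). The brush at (500,130) is clear. I'll correct a few mm, close, then regrip at 90° so the pot centres on the tool.

```bash
python3 -m crank '[{"offset":[0.002,0.003,-0.0043],"spin":0},{"offset":[0,0,0],"spin":0}]' 0.08; 
python3 -m crank '[{"offset":[0,0,0],"spin":0},{"offset":[0,0,0],"spin":0},{"offset":[0,0,0],"spin":0},{"offset":[0,0,0],"spin":0},{"offset":[0,0,0],"spin":0},{"offset":[0,0,0],"spin":0}]' 0.04;python3 g.py .439 -.301 .03
```

```text
time_s: 3.2
position: [0.4393, -0.2999, 0.1945]
tcp_rot: [[0.001, 0.959, 0.283], [-0.0, 0.283, -0.959], [-1.0, 0.0, 0.001]]
force: [0.9, 0.1, -0.4]
opening: 0.919
time_s: 3.8
position: [0.4393, -0.3006, 0.1939]
tcp_rot: [[0.001, 0.959, 0.283], [-0.001, 0.283, -0.959], [-1.0, 0.0, 0.001]]
force: [0.3, -0.9, 1.8]
opening: 0.621
delta tool mm [-0.1 -0.4  0.3] norm 0
t 3.8 tcp [ 0.4393 -0.3006  0.1939] grasp z 0.0299 yaw z -73.6 j [-46.4  42.7 103.7  -0.   33.6  27.2] F [ 0.3 -0.9  1.8] op 54.0 tilt [ 0.001 -0.001 -1.   ]
```

```bash
python3 -m crank '[{"offset":[0,0,0],"spin":0},{"offset":[0,0,0],"spin":0}]' 0.075; 
python3 -m crank '[{"offset":[0,0,0],"spin":-0.1426},{"offset":[0,0,0],"spin":-0.1426},{"offset":[0,0,0],"spin":-0.1426},{"offset":[0,0,0],"spin":-0.1426},{"offset":[0,0,0],"spin":-0.1426},{"offset":[0,0,0],"spin":-0.1426},{"offset":[0,0,0],"spin":-0.1426},{"offset":[0,0,0],"spin":-0.1426},{"offset":[0,0,0],"spin":-0.1426},{"offset":[0,0,0],"spin":-0.1426},{"offset":[0,0,0],"spin":0}]' 0.075
python3 -m crank '[{"offset":[0,0,0],"spin":0},{"offset":[0,0,0],"spin":0},{"offset":[0,0,0],"spin":0},{"offset":[0,0,0],"spin":0},{"offset":[0,0,0],"spin":0},{"offset":[0,0,0],"spin":0}]' 0.04;python3 g.py .6725 -.0264 .11
python3 - <<'E'
from h import *
for n in ['scene','side']:
    p=bot.capture(n); C=cloud(p)
    m=(p['depth']>0)
    m=m&(abs(C[...,2]-0.040)<0.004)&(C[...,0]>0.6)&(C[...,0]<0.73)&(C[...,1]>-.17)&(C[...,1]<.24)
    print(cv2.minAreaRect((C[m][:,:2]*1000).astype(np.float32)))
E
```

```text
time_s: 4.0
position: [0.439, -0.3001, 0.1936]
tcp_rot: [[-0.001, 0.959, 0.283], [0.001, 0.283, -0.959], [-1.0, -0.0, -0.001]]
force: [-0.8, -0.7, -0.2]
opening: 0.725
time_s: 5.1
position: [0.439, -0.3001, 0.1936]
tcp_rot: [[-0.001, -0.141, 0.99], [0.001, 0.99, 0.141], [-1.0, 0.001, -0.0]]
force: [-0.2, 0.1, -0.4]
opening: 0.862
time_s: 5.7
position: [0.4391, -0.3003, 0.1937]
tcp_rot: [[-0.0, -0.141, 0.99], [0.0, 0.99, 0.141], [-1.0, 0.0, -0.0]]
force: [0.2, 0.0, -0.9]
opening: 0.613
delta tool mm [-80.2 238.2 269.7] norm 369
t 5.7 tcp [ 0.4391 -0.3003  0.1937] grasp z 0.0297 yaw z 8.1 j [-46.4  42.7 103.7   0.   33.6 -54.5] F [ 0.2  0.  -0.9] op 53.3 tilt [-0.  0. -1.]
((666.0402221679688, 32.6990966796875), (38.64777374267578, 331.5098571777344), 8.157784461975098)
((662.4375610351562, 34.0548095703125), (41.467952728271484, 334.00897216796875), 8.142487525939941)
```

```bash
python3 -m crank '[{"offset":[-0.02,0,0],"spin":0},{"offset":[-0.03,0,0],"spin":0},{"offset":[-0.02,0.01,0.01],"spin":0},{"offset":[0,0.0253,0.0287],"spin":0},{"offset":[0,0.0253,0.0287],"spin":0},{"offset":[0,0.0253,0.0287],"spin":0},{"offset":[0,0.0253,0.0287],"spin":0},{"offset":[0,0.0253,0.0287],"spin":0},{"offset":[0,0.0253,0.0287],"spin":0},{"offset":[0,0.0253,0.0287],"spin":0},{"offset":[0,0.0253,0.0287],"spin":0},{"offset":[0,0.025,0.03],"spin":0}]';
python3 -m crank '[{"offset":[0,0,0],"spin":0},{"offset":[0,0,0],"spin":0},{"offset":[0,0,0],"spin":0}]'; python3 g.py .6727 -.0264 .070
python3 - <<'E'
from h import *
save('wrist','w2.png');save('scene','s2.png')
E
```

```text
time_s: 7.0
position: [0.6728, -0.0256, 0.2631]
tcp_rot: [[-0.002, -0.142, 0.99], [0.0, 0.99, 0.142], [-1.0, 0.001, -0.002]]
force: [-0.2, -0.1, -1.8]
opening: 0.607
time_s: 7.3
position: [0.6714, -0.0276, 0.2631]
tcp_rot: [[-0.003, -0.141, 0.99], [0.0, 0.99, 0.141], [-1.0, 0.0, -0.002]]
force: [-0.2, -0.5, -1.6]
opening: 0.611
delta tool mm [29.1  1.   1.5] norm 29
t 7.3 tcp [ 0.6714 -0.0276  0.2631] grasp z 0.0991 yaw z 8.1 j [-11.9  43.4  80.9  -0.   55.8 -20. ] F [-0.2 -0.5 -1.6] op 53.2 tilt [-0.003  0.    -1.   ]
```

View pics/w2.png

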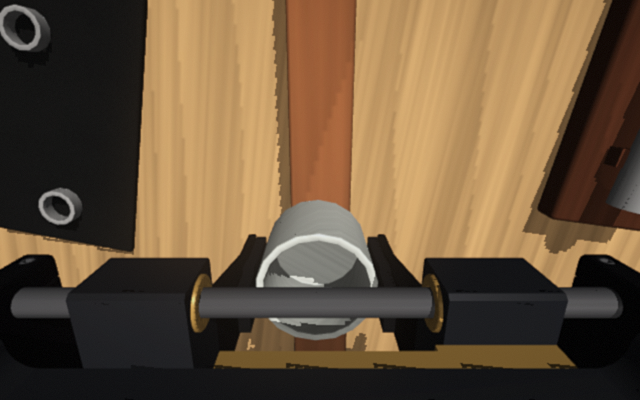

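View pics/s2.png

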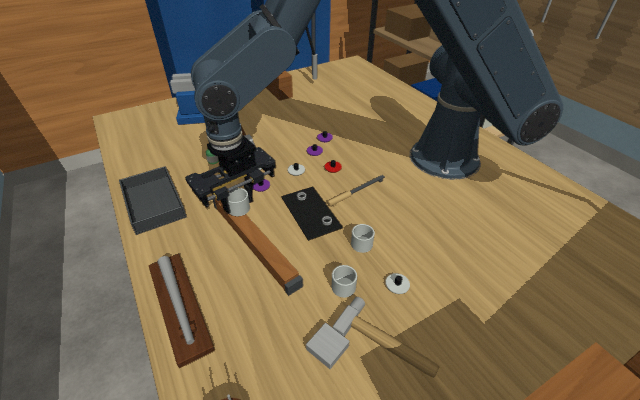

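```bash
python3 -m crank '[{"offset":[0.01,0.001,0.0015],"spin":0},{"offset":[0.01,0,0],"spin":0},{"offset":[0.006,0,0],"spin":0},{"offset":[0,0,0],"spin":0},{"offset":[0,0,0],"spin":0}]';python3 g.py .6727 -.0264 .070
```

```text
time_s: 7.9
position: [0.6737, -0.0261, 0.2372]
tcp_rot: [[-0.001, -0.141, 0.99], [0.0, 0.99, 0.141], [-1.0, 0.0, -0.001]]
force: [0.6, -0.6, -2.3]
opening: 0.606
delta tool mm [ 3.2 -0.2 -1. ] norm 3
t 7.9 tcp [ 0.6737 -0.0261  0.2372] grasp z 0.0732 yaw z 8.1 j [-11.7  45.5  81.2  -0.   53.3 -19.8] F [ 0.6 -0.6 -2.3] op 52.7 tilt [-0.001  0.    -1.   ]
```

```bash
python3 -m crank '[{"offset":[0.002,0,-0.001],"spin":0},{"offset":[0.001,0,0],"spin":0},{"offset":[0,0,0],"spin":0},{"offset":[0,0,0],"spin":0}]';python3 g.py .6727 -.0264 .070
```

```text
time_s: 8.3
position: [0.6728, -0.0261, 0.235]
tcp_rot: [[0.0, -0.142, 0.99], [-0.0, 0.99, 0.142], [-1.0, -0.0, 0.0]]
force: [-0.2, 0.2, -2.2]
opening: 0.608
delta tool mm [ 1.  -0.3 -0.2] norm 1
t 8.3 tcp [ 0.6728 -0.0261  0.235 ] grasp z 0.071 yaw z 8.1 j [-11.7  45.6  81.4   0.   52.9 -19.8] F [-0.2  0.2 -2.2] op 52.9 tilt [ 0. -0. -1.]
```

```bash
python3 -m crank '[{"offset":[0.0015,0,0],"spin":0},{"offset":[0,0,0],"spin":0},{"offset":[0,0,0],"spin":0}]';python3 g.py .6727 -.0264 .070
```

```text
time_s: 8.6
position: [0.673, -0.0261, 0.2338]
tcp_rot: [[0.001, -0.142, 0.99], [-0.0, 0.99, 0.142], [-1.0, -0.0, 0.001]]
force: [0.2, 0.9, 1.6]
opening: 0.607
delta tool mm [-0.2 -0.3 -0.3] norm 0
t 8.6 tcp [ 0.673  -0.0261  0.2338] grasp z 0.0698 yaw z 8.1 j [-11.7  45.7  81.5   0.   52.8 -19.8] F [0.2 0.9 1.6] op 52.8 tilt [ 0.001 -0.    -1.   ]
```

```bash
python3 -m crank '[{"offset":[0,0,0],"spin":0},{"offset":[0,0,0],"spin":0},{"offset":[0,0,0],"spin":0}]' 0.07;
python3 -m crank '[{"offset":[-0.02,0,0],"spin":0},{"offset":[-0.03,0,0],"spin":0},{"offset":[-0.03,0,0],"spin":0},{"offset":[0,0,0],"spin":0},{"offset":[0,0,0],"spin":0}]' 0.08;python3 g.py .4363 .1685 .1
python3 - <<'E'
from h import *
p=save('scene','s3.png')
for n in ['scene','side']:
    p=bot.capture(n); C=cloud(p); m=(p['depth']>0)&(np.hypot(C[...,0]-.673,C[...,1]+.026)<.045)
    print(n,rimfit(C,m,.081,.089,.0253))
    for (x,y) in [(.437,.169),(.543,.25)]:
        m=(p['depth']>0)&(np.hypot(C[...,0]-x,C[...,1]-y)<.045)
        print(n,'pot',rimfit(C,m,.041,.05,.0253))
E
```

```text
time_s: 8.9
position: [0.6728, -0.0261, 0.2332]
tcp_rot: [[-0.0, -0.142, 0.99], [-0.0, 0.99, 0.142], [-1.0, -0.0, -0.0]]
force: [-0.1, -0.6, -0.6]
opening: 0.765
time_s: 9.4
position: [0.6728, -0.0261, 0.3139]
tcp_rot: [[0.001, -0.142, 0.99], [-0.0, 0.99, 0.142], [-1.0, -0.0, 0.001]]
force: [-1.1, 0.6, -0.5]
opening: 0.916
delta tool mm [  49.5  226.1 -206.6] norm 310
t 9.4 tcp [ 0.6728 -0.0261  0.3139] grasp z 0.1499 yaw z 8.1 j [-11.7  39.8  79.1  -0.   61.  -19.8] F [-1.1  0.6 -0.5] op 79.7 tilt [ 0.001 -0.    -1.   ]
scene (array([ 0.67430635, -0.02447821]), 91, np.float64(0.0008650190584865124))
scene pot (array([0.43806064, 0.16901801]), 106, np.float64(0.0010372089808439178))
scene pot (array([0.5444903 , 0.25138474]), 137, np.float64(0.001067995446999613))
side (array([ 0.67095659, -0.0257455 ]), 88, np.float64(0.0012058485560489732))
side pot (array([0.43447955, 0.16740094]), 66, np.float64(0.0012026956990717139))
side pot (array([0.54099116, 0.25000402]), 68, np.float64(0.000960974239705311))
```

View pics/s3.png

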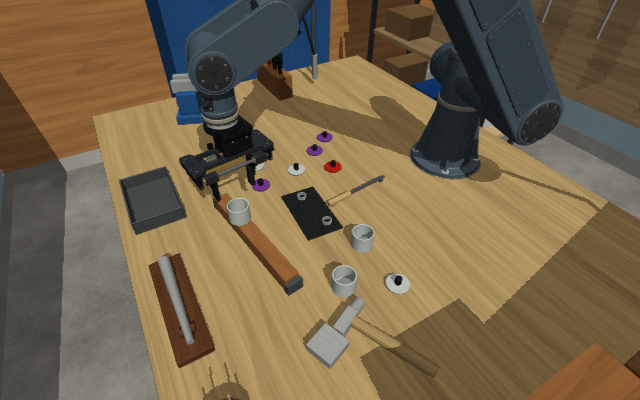

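Pot A stands on the rail at scene (238,210), measured at (0.6726,-0.025), within 1 mm of the tool. Next is the pot at (0.436,0.168).

```bash
python3 -m crank '[{"offset":[0.006,0.0282,-0.0258],"spin":0},{"offset":[0.006,0.0282,-0.0258],"spin":0},{"offset":[0.006,0.0282,-0.0258],"spin":0},{"offset":[0.006,0.0282,-0.0258],"spin":0},{"offset":[0.006,0.0282,-0.0258],"spin":0},{"offset":[0.006,0.0282,-0.0258],"spin":0},{"offset":[0.006,0.0282,-0.0258],"spin":0},{"offset":[0.006,0.0282,-0.0258],"spin":0},{"offset":[0,0,0],"spin":0},{"offset":[0,0,0],"spin":0},{"offset":[0,0,0],"spin":0}]' 0.08;python3 g.py .4363 .1682 .03
```

```text
time_s: 10.65
position: [0.4376, 0.1678, 0.265]
tcp_rot: [[0.001, -0.141, 0.99], [0.0, 0.99, 0.141], [-1.0, -0.0, 0.001]]
force: [0.2, -0.4, -1.1]
opening: 0.918
delta tool mm [71.   0.6 -1.3] norm 71
t 10.65 tcp [0.4376 0.1678 0.265 ] grasp z 0.101 yaw z 8.1 j [  7.3  32.3 111.2  -0.   36.4  -0.8] F [ 0.2 -0.4 -1.1] op 79.9 tilt [ 0.001  0.    -1.   ]
```

```bash
python3 -m crank '[{"offset":[0,0,-0.001],"spin":0.14},{"offset":[0,0,0],"spin":0.14},{"offset":[0,0,0],"spin":0.14},{"offset":[0,0,0],"spin":0.14},{"offset":[0.006,0,0],"spin":0.14},{"offset":[0.01,0,0],"spin":0.14},{"offset":[0.01,0,0],"spin":0.14},{"offset":[0.01,0,0],"spin":0.14},{"offset":[0.01,0,0],"spin":0.14},{"offset":[0.01,0,0],"spin":0.14},{"offset":[0.01,0,0],"spin":0.14},{"offset":[0.005,0,0],"spin":0}]' 0.075
python3 -m crank '[{"offset":[0,0,0],"spin":0},{"offset":[0,0,0],"spin":0},{"offset":[0,0,0],"spin":0},{"offset":[0,0,0],"spin":0},{"offset":[0,0,0],"spin":0},{"offset":[0,0,0],"spin":0}]' 0.045;python3 g.py .4363 .1682 .03
```

```text
time_s: 11.85
position: [0.4369, 0.1671, 0.1935]
tcp_rot: [[0.001, 0.985, 0.17], [0.0, 0.17, -0.985], [-1.0, 0.001, 0.0]]
force: [-0.6, 0.1, 0.6]
opening: 0.865
time_s: 12.45
position: [0.4358, 0.1679, 0.1946]
tcp_rot: [[0.001, 0.985, 0.172], [0.0, 0.172, -0.985], [-1.0, 0.001, 0.0]]
force: [0.0, -1.2, 2.5]
opening: 0.606
delta tool mm [ 0.6  0.6 -0.2] norm 1
t 12.45 tcp [0.4358 0.1679 0.1946] grasp z 0.0306 yaw z -80.1 j [  7.3  40.7 113.2  -0.   26.   87.4] F [ 0.  -1.2  2.5] op 52.7 tilt [ 0.001  0.    -1.   ]
```

```bash
python3 -m crank '[{"offset":[0,0,0],"spin":0},{"offset":[0,0,0],"spin":0}]' 0.075; 
python3 -m crank '[{"offset":[0,0,0],"spin":-0.14},{"offset":[0,0,0],"spin":-0.14},{"offset":[0,0,0],"spin":-0.14},{"offset":[0,0,0],"spin":-0.14},{"offset":[0,0,0],"spin":-0.14},{"offset":[0,0,0],"spin":-0.14},{"offset":[0,0,0],"spin":-0.14},{"offset":[0,0,0],"spin":-0.14},{"offset":[0,0,0],"spin":-0.14},{"offset":[0,0,0],"spin":-0.14},{"offset":[0,0,0],"spin":-0.14},{"offset":[0,0,0],"spin":0}]' 0.075
python3 -m crank '[{"offset":[0,0,0],"spin":0},{"offset":[0,0,0],"spin":0},{"offset":[0,0,0],"spin":0},{"offset":[0,0,0],"spin":0},{"offset":[0,0,0],"spin":0},{"offset":[0,0,0],"spin":0}]' 0.04;python3 g.py .6543 .1023 .1
```

```text
time_s: 12.65
position: [0.4354, 0.1679, 0.1943]
tcp_rot: [[-0.0, 0.985, 0.172], [0.0, 0.172, -0.985], [-1.0, -0.0, -0.0]]
force: [0.5, -0.1, -0.1]
opening: 0.714
time_s: 13.85
position: [0.4353, 0.168, 0.1941]
tcp_rot: [[-0.001, -0.141, 0.99], [0.0, 0.99, 0.141], [-1.0, 0.0, -0.001]]
force: [-0.5, -0.1, -0.4]
opening: 0.859
time_s: 14.45
position: [0.4356, 0.1679, 0.1943]
tcp_rot: [[0.0, -0.141, 0.99], [0.0, 0.99, 0.141], [-1.0, 0.0, 0.0]]
force: [-0.5, -1.1, -0.9]
opening: 0.62
delta tool mm [-69.7 -95.8 207.3] norm 239
t 14.45 tcp [0.4356 0.1679 0.1943] grasp z 0.0303 yaw z 8.1 j [  7.3  40.8 113.2   0.   26.   -0.8] F [-0.5 -1.1 -0.9] op 53.9 tilt [ 0.  0. -1.]
```

```bash
python3 -m crank '[{"offset":[-0.025,0,0],"spin":0},{"offset":[-0.025,0,0],"spin":0},{"offset":[-0.02,0,0],"spin":0},{"offset":[0,-0.016,0.0345],"spin":0},{"offset":[0,-0.016,0.0345],"spin":0},{"offset":[0,-0.016,0.0345],"spin":0},{"offset":[0,-0.016,0.0345],"spin":0},{"offset":[0,-0.016,0.0345],"spin":0},{"offset":[0,-0.016,0.0345],"spin":0},{"offset":[0,0,0],"spin":0},{"offset":[0,0,0],"spin":0},{"offset":[0,0,0],"spin":0}]';python3 g.py .6543 .1023 .0703
python3 - <<'E'
from h import *
save('wrist','w4.png')
E
```

```text
time_s: 15.65
position: [0.6525, 0.1025, 0.2633]
tcp_rot: [[-0.004, -0.142, 0.99], [0.0, 0.99, 0.142], [-1.0, 0.001, -0.004]]
force: [-0.4, 0.8, -1.7]
opening: 0.621
delta tool mm [29.  -0.5  1.9] norm 29
t 15.65 tcp [0.6525 0.1025 0.2633] grasp z 0.0993 yaw z 8.1 j [-0.8 42.7 82.8  0.  54.8 -8.9] F [-0.4  0.8 -1.7] op 54.1 tilt [-0.004  0.    -1.   ]
```

View pics/w4.png

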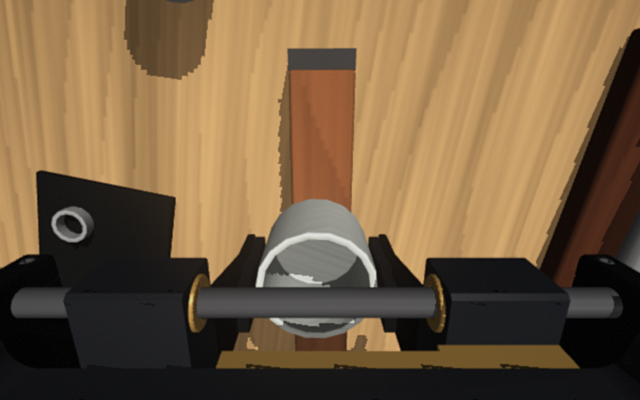

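The pot at (316,265) is held upright, with the rail (322,150) running centrally beneath it. I'll lower it.

```bash
python3 -m crank '[{"offset":[0.01,0,0.001],"spin":0},{"offset":[0.01,0,0],"spin":0},{"offset":[0.006,0,0],"spin":0},{"offset":[0,0,0],"spin":0},{"offset":[0.001,0,0],"spin":0},{"offset":[0.001,0,0],"spin":0},{"offset":[0,0,0],"spin":0},{"offset":[0,0,0],"spin":0}]';python3 g.py .6543 .1023 .0703
```

```text
time_s: 16.5
position: [0.6551, 0.1022, 0.2366]
tcp_rot: [[0.001, -0.141, 0.99], [0.0, 0.99, 0.141], [-1.0, -0.0, 0.001]]
force: [-0.5, -0.1, -2.5]
opening: 0.62
delta tool mm [ 2.3  0.2 -0.8] norm 2
t 16.5 tcp [0.6551 0.1022 0.2366] grasp z 0.0726 yaw z 8.1 j [-0.8 44.9 83.1  0.  52.  -8.9] F [-0.5 -0.1 -2.5] op 53.9 tilt [ 0.001  0.    -1.   ]
```

```bash
python3 -m crank '[{"offset":[0.001,0,-0.0008],"spin":0},{"offset":[0.001,0,0],"spin":0},{"offset":[0.0005,0,0],"spin":0},{"offset":[0,0,0],"spin":0},{"offset":[0,0,0],"spin":0}]';python3 g.py .6543 .1023 .0703
```

```text
time_s: 17.0
position: [0.6542, 0.1022, 0.2343]
tcp_rot: [[0.0, -0.142, 0.99], [-0.0, 0.99, 0.142], [-1.0, -0.0, 0.0]]
force: [-0.8, -1.2, 3.6]
opening: 0.619
delta tool mm [-0.   0.1  0.1] norm 0
t 17.0 tcp [0.6542 0.1022 0.2343] grasp z 0.0703 yaw z 8.1 j [-0.8 45.  83.3 -0.  51.7 -8.9] F [-0.8 -1.2  3.6] op 53.9 tilt [ 0. -0. -1.]
```

```bash
python3 -m crank '[{"offset":[0,0,0],"spin":0},{"offset":[0,0,0],"spin":0},{"offset":[0,0,0],"spin":0}]' 0.07;
python3 -m crank '[{"offset":[-0.02,0,0],"spin":0},{"offset":[-0.03,0,0],"spin":0},{"offset":[-0.03,0,0],"spin":0},{"offset":[0,0,-0.03],"spin":0},{"offset":[0,0,-0.04],"spin":0},{"offset":[0,0,-0.03],"spin":0},{"offset":[0,0,0],"spin":0},{"offset":[0,0,0],"spin":0}]' 0.05;python3 g.py .4743 .0646 .1
python3 - <<'E'
from h import *
p=save('scene','s5.png')
for n in ['scene','side']:
    p=bot.capture(n); C=cloud(p)
    for (x,y) in [(.673,-.026),(.654,.102)]:
        m=(p['depth']>0)&(np.hypot(C[...,0]-x,C[...,1]-y)<.045)
        print(n,'pot',rimfit(C,m,.081,.089,.0253))
    for r in bot.regions_of('ring0',p):
        m=r['region']&(p['depth']>0)
        print(n,r['p'],rimfit(C,m,.011,.02,.0113))
E
```

```text
time_s: 17.3
position: [0.6544, 0.1022, 0.2336]
tcp_rot: [[0.001, -0.142, 0.99], [0.0, 0.99, 0.142], [-1.0, -0.0, 0.001]]
force: [0.2, 0.3, 0.4]
opening: 0.772
time_s: 18.1
position: [0.5554, 0.088, 0.3141]
tcp_rot: [[0.001, -0.141, 0.99], [0.0, 0.99, 0.141], [-1.0, -0.0, 0.001]]
force: [0.2, 0.2, -0.4]
opening: 0.576
delta tool mm [ 49.9 -11.7 -83.6] norm 98
t 18.1 tcp [0.5554 0.088  0.3141] grasp z 0.1501 yaw z 8.1 j [ -2.4  32.4  96.    0.   51.4 -10.5] F [ 0.2  0.2 -0.4] op 50.1 tilt [ 0.001  0.    -1.   ]
scene pot (array([ 0.67444415, -0.02417039]), 101, np.float64(0.0008809049723662692))
scene pot (array([0.65517616, 0.10405553]), 125, np.float64(0.0009038643081027212))
scene 0.48 (array([ 0.48818421, -0.04999131]), 21, np.float64(0.000899713003967401))
side pot (array([ 0.67051954, -0.02630038]), 86, np.float64(0.0010483661720309314))
side pot (array([0.65174671, 0.10282079]), 81, np.float64(0.0012885712083920697))
side 0.6 (array([ 0.48428865, -0.05217497]), 40, np.float64(0.0012006582961866562))
side 0.21 (array([ 0.65753603, -0.03219542]), 182, np.float64(0.08518283592963566))
```

View pics/s5.png

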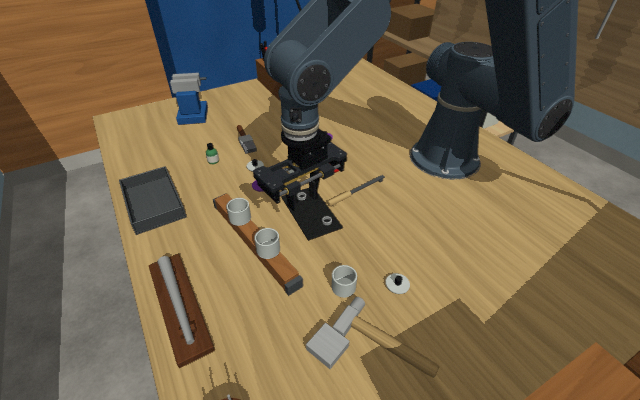

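```bash
python3 -m crank '[{"offset":[0.015,-0.004,-0.028],"spin":0},{"offset":[0.02,-0.004,-0.028],"spin":0},{"offset":[0.025,-0.0037,-0.0276],"spin":0},{"offset":[0.02,0,0],"spin":0},{"offset":[0.01,0,0],"spin":0},{"offset":[0,0,0],"spin":0},{"offset":[0,0,0],"spin":0}]' 0.05;python3 g.py .4743 .0646 .0255
python3 - <<'E'
from h import *
save('wrist','w6.png')
for n in ['scene','side']:
    p=bot.capture(n); C=cloud(p)
    m=(p['depth']>0)&(np.hypot(C[...,0]-.475,C[...,1]-.065)<.025)
    print(n,rimfit(C,m,.011,.02,.0113))
E
```

```text
time_s: 19.05
position: [0.4754, 0.0646, 0.2239]
tcp_rot: [[0.002, -0.142, 0.99], [-0.0, 0.99, 0.142], [-1.0, -0.0, 0.002]]
force: [-0.5, 1.0, 0.4]
opening: 0.573
delta tool mm [34.4  0.1 -1.2] norm 34
t 19.05 tcp [0.4754 0.0646 0.2239] grasp z 0.0599 yaw z 8.2 j [ -5.6  37.5 110.8   0.   31.5 -13.8] F [-0.5  1.   0.4] op 49.8 tilt [ 0.002 -0.    -1.   ]
scene (array([0.47549968, 0.06569973]), 38, np.float64(0.0010954862811179107))
side (array([0.47268572, 0.06520292]), 35, np.float64(0.0013386909239092217))
```

View pics/w6.png

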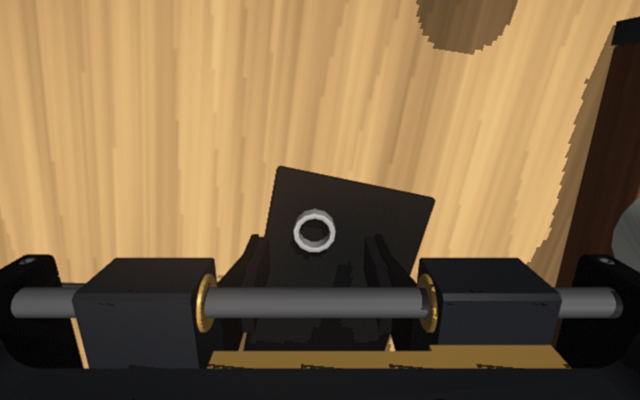

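The ring at (314,231) lies centred between the fingers at (255,260) and (375,260). I'll descend in two steps and close.

```bash
python3 -m crank '[{"offset":[0.015,0.0004,-0.001],"spin":0},{"offset":[0.015,0,0],"spin":0},{"offset":[0,0,0],"spin":0},{"offset":[0,0,0],"spin":0},{"offset":[0,0,0],"spin":0}]' 0.05;python3 g.py .4741 .065 .0255
```

```text
time_s: 19.7
position: [0.4735, 0.0649, 0.1945]
tcp_rot: [[0.002, -0.142, 0.99], [-0.0, 0.99, 0.142], [-1.0, -0.0, 0.002]]
force: [-0.1, 0.4, -0.1]
opening: 0.572
delta tool mm [5.  0.  0.6] norm 5
t 19.7 tcp [0.4735 0.0649 0.1945] grasp z 0.0305 yaw z 8.1 j [ -5.6  41.  111.6   0.   27.3 -13.8] F [-0.1  0.4 -0.1] op 49.8 tilt [ 0.002 -0.    -1.   ]
```

```bash
python3 -m crank '[{"offset":[0.005,0,0.0006],"spin":0},{"offset":[0,0,0],"spin":0},{"offset":[0,0,0],"spin":0}]' 0.05;python3 g.py .4741 .065 .0255
python3 -m crank '[{"offset":[0,0,0],"spin":0},{"offset":[0,0,0],"spin":0},{"offset":[0,0,0],"spin":0},{"offset":[0,0,0],"spin":0},{"offset":[0,0,0],"spin":0},{"offset":[0,0,0],"spin":0}]' 0.01;python3 g.py .4741 .065 .0255
```

```text
time_s: 20.0
position: [0.4737, 0.0649, 0.1888]
tcp_rot: [[0.0, -0.142, 0.99], [0.0, 0.99, 0.142], [-1.0, -0.0, 0.0]]
force: [0.1, 0.2, 0.1]
opening: 0.576
delta tool mm [-0.7  0.   0.4] norm 1
t 20.0 tcp [0.4737 0.0649 0.1888] grasp z 0.0248 yaw z 8.1 j [ -5.6  41.7 111.6   0.   26.7 -13.8] F [0.1 0.2 0.1] op 50.1 tilt [ 0.  0. -1.]
time_s: 20.6
position: [0.4737, 0.0649, 0.1888]
tcp_rot: [[0.0, -0.142, 0.99], [-0.0, 0.99, 0.142], [-1.0, -0.0, 0.0]]
force: [0.2, -0.5, 0.9]
opening: 0.276
delta tool mm [-0.7  0.   0.4] norm 1
t 20.6 tcp [0.4737 0.0649 0.1888] grasp z 0.0248 yaw z 8.1 j [ -5.6  41.7 111.6  -0.   26.7 -13.8] F [ 0.2 -0.5  0.9] op 24.0 tilt [ 0. -0. -1.]
```

```bash
python3 -m crank '[{"offset":[-0.02,0,0],"spin":0},{"offset":[-0.02,0,0],"spin":0},{"offset":[0,0,0],"spin":0},{"offset":[0,0,0],"spin":0}]' ;python3 g.py .6543 .1023 .13
python3 - <<'E'
from h import *
save('wrist','w7.png')
E
```

```text
time_s: 21.0
position: [0.4737, 0.0649, 0.2289]
tcp_rot: [[0.001, -0.142, 0.99], [-0.0, 0.99, 0.142], [-1.0, -0.0, 0.001]]
force: [-0.1, 0.2, -0.2]
opening: 0.28
delta tool mm [-64.9  11.4 184.1] norm 196
t 21.0 tcp [0.4737 0.0649 0.2289] grasp z 0.0649 yaw z 8.1 j [ -5.6  36.9 110.9   0.   32.1 -13.8] F [-0.1  0.2 -0.2] op 24.3 tilt [ 0.001 -0.    -1.   ]
```

View pics/w7.png

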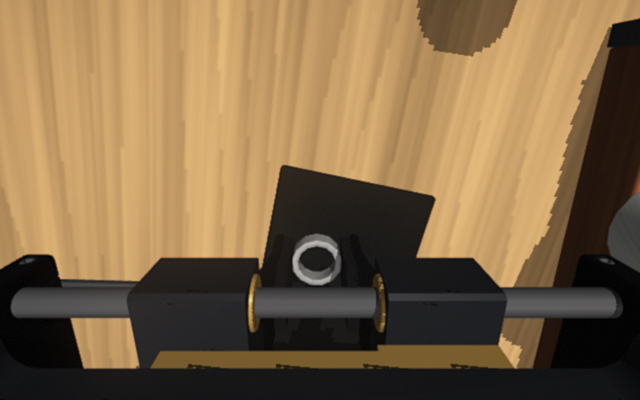

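The ring is held at (317,260), centred between the fingers. I'll carry it to pot B.

```bash
python3 -m crank '[{"offset":[-0.022,0,0],"spin":0},{"offset":[-0.022,0,0],"spin":0},{"offset":[-0.021,0,0.014],"spin":0},{"offset":[0,0.002,0.034],"spin":0},{"offset":[0,0.002,0.034],"spin":0},{"offset":[0,0.002,0.034],"spin":0},{"offset":[0,0.0027,0.034],"spin":0},{"offset":[0,0.0027,0.034],"spin":0},{"offset":[0,0,0],"spin":0},{"offset":[0,0,0],"spin":0},{"offset":[0,0,0],"spin":0}]' ;python3 g.py .6543 .1023 .107
python3 - <<'E'
from h import *
save('wrist','w8.png')
E
```

```text
time_s: 22.15
position: [0.6528, 0.1022, 0.2923]
tcp_rot: [[-0.004, -0.141, 0.99], [-0.0, 0.99, 0.141], [-1.0, 0.001, -0.004]]
force: [-0.2, 0.2, -0.5]
opening: 0.275
delta tool mm [21.3 -0.1  1.6] norm 21
t 22.15 tcp [0.6528 0.1022 0.2923] grasp z 0.1283 yaw z 8.1 j [-0.8 40.5 81.8 -0.  57.9 -8.9] F [-0.2  0.2 -0.5] op 23.9 tilt [-0.004 -0.    -1.   ]
```

View pics/w8.png

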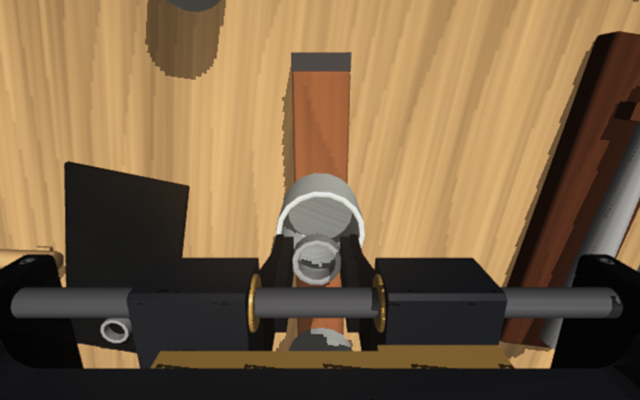

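```bash
python3 -m crank '[{"offset":[0.01,0,0],"spin":0},{"offset":[0.01,0,0],"spin":0},{"offset":[0.001,0,0],"spin":0},{"offset":[0,0,0],"spin":0},{"offset":[0,0,0],"spin":0}]' ;python3 g.py .6543 .1023 .107
python3 -m crank '[{"offset":[0,0,0],"spin":0},{"offset":[0,0,0],"spin":0},{"offset":[0,0,0],"spin":0},{"offset":[0,0,0],"spin":0}]' 0.045
python3 -m crank '[{"offset":[-0.03,0,0],"spin":0},{"offset":[-0.03,0,0],"spin":0},{"offset":[0,0,-0.04],"spin":0},{"offset":[0,-0.02,-0.04],"spin":0},{"offset":[0,-0.03,-0.03],"spin":0},{"offset":[0,-0.03,-0.02],"spin":0},{"offset":[0,0,0],"spin":0},{"offset":[0,0,0],"spin":0}]' 0.05; python3 g.py .486 -.051 .06
python3 - <<'E'
from h import *
save('wrist','w9.png');save('scene','s9.png')
E
```

```text
time_s: 22.7
position: [0.6543, 0.1022, 0.2728]
tcp_rot: [[0.0, -0.141, 0.99], [0.0, 0.99, 0.141], [-1.0, -0.0, 0.0]]
force: [0.1, 0.3, 0.8]
opening: 0.278
delta tool mm [1.8 0.1 0. ] norm 2
t 22.7 tcp [0.6543 0.1022 0.2728] grasp z 0.1088 yaw z 8.1 j [-0.8 42.  82.3  0.  55.7 -8.9] F [0.1 0.3 0.8] op 24.2 tilt [ 0.  0. -1.]
time_s: 23.1
position: [0.6543, 0.1023, 0.273]
tcp_rot: [[0.0, -0.142, 0.99], [0.0, 0.99, 0.142], [-1.0, -0.0, 0.0]]
force: [-0.6, 0.2, 0.4]
opening: 0.495
time_s: 23.9
position: [0.5369, 0.004, 0.3332]
tcp_rot: [[0.001, -0.139, 0.99], [0.0, 0.99, 0.139], [-1.0, 0.0, 0.001]]
force: [1.1, 1.4, 0.7]
opening: 0.573
delta tool mm [109.1 -47.4 -58.2] norm 132
t 23.9 tcp [0.5369 0.004  0.3332] grasp z 0.1692 yaw z 8.0 j [-11.5  29.2  98.8   0.   51.9 -19.5] F [1.1 1.4 0.7] op 49.8 tilt [ 0.001  0.    -1.   ]
```

View pics/w9.png

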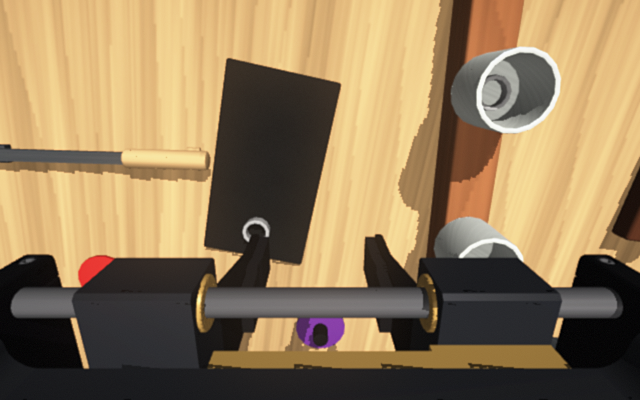

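View pics/s9.png

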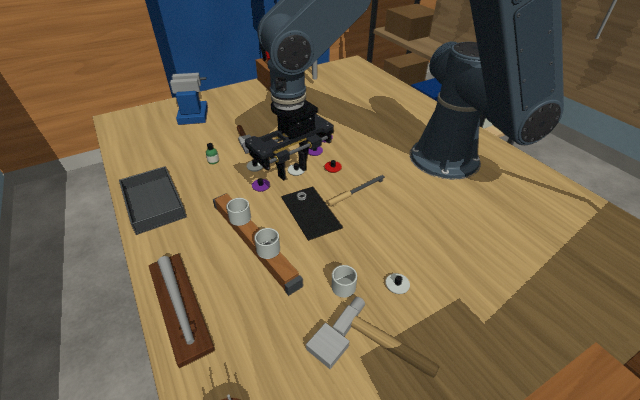

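The first ring lies inside pot B, at wrist (493,92). The second ring, wrist (257,230), is still where I measured it.

```bash
python3 -m crank '[{"offset":[0.02,-0.012,-0.0145],"spin":0},{"offset":[0.02,-0.012,-0.0145],"spin":0},{"offset":[0.02,-0.012,-0.0145],"spin":0},{"offset":[0.02,-0.0114,-0.0145],"spin":0},{"offset":[0.02,0,0],"spin":0},{"offset":[0.009,0,0],"spin":0},{"offset":[0,0,0],"spin":0},{"offset":[0,0,0],"spin":0},{"offset":[0,0,0],"spin":0}]' 0.05; python3 g.py .4862 -.0512 .0255
python3 - <<'E'
from h import *
save('wrist','w10.png')
for n in ['scene','side']:
    p=bot.capture(n); C=cloud(p)
    m=(p['depth']>0)&(np.hypot(C[...,0]-.486,C[...,1]+.051)<.025)
    print(n,rimfit(C,m,.011,.02,.0113))
E
```

```text
time_s: 24.9
position: [0.4869, -0.0501, 0.2245]
tcp_rot: [[0.002, -0.143, 0.99], [-0.001, 0.99, 0.143], [-1.0, -0.001, 0.002]]
force: [-0.1, 0.1, -0.6]
opening: 0.575
delta tool mm [35.  -1.  -0.9] norm 35
t 24.9 tcp [ 0.4869 -0.0501  0.2245] grasp z 0.0605 yaw z 8.2 j [-19.   37.8 109.4   0.   32.7 -27.2] F [-0.1  0.1 -0.6] op 50.0 tilt [ 0.002 -0.001 -1.   ]
scene (array([ 0.48801765, -0.05121243]), 32, np.float64(0.0012835318050077862))
side (array([ 0.48443913, -0.052188  ]), 44, np.float64(0.0011424385723375636))
```

View pics/w10.png

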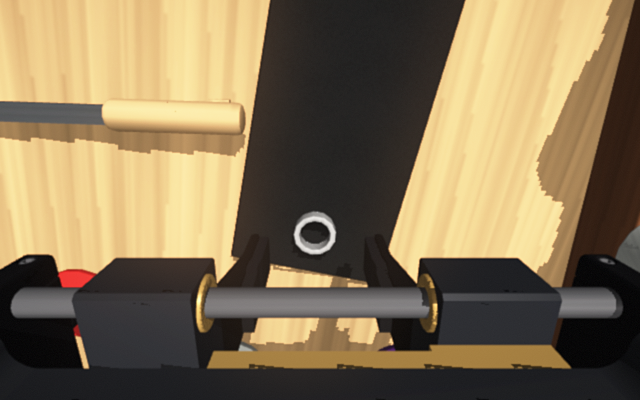

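The ring at (314,232) is centred between the fingers, so I'll descend and grip.

```bash
python3 -m crank '[{"offset":[0.015,-0.001,-0.0006],"spin":0},{"offset":[0.015,0,0],"spin":0},{"offset":[0.005,0,0],"spin":0},{"offset":[0,0,0],"spin":0},{"offset":[0,0,0],"spin":0}]' 0.05; python3 g.py .4862 -.0512 .0255
python3 -m crank '[{"offset":[0,0,0],"spin":0},{"offset":[0,0,0],"spin":0},{"offset":[0,0,0],"spin":0},{"offset":[0,0,0],"spin":0},{"offset":[0,0,0],"spin":0},{"offset":[0,0,0],"spin":0}]' 0.01
python3 -m crank '[{"offset":[-0.02,0,0],"spin":0},{"offset":[-0.02,0,0],"spin":0},{"offset":[-0.02,0,0],"spin":0},{"offset":[-0.02,0,0],"spin":0},{"offset":[-0.025,0,0],"spin":0},{"offset":[0,0,0],"spin":0}]';python3 g.py .6728 -.0258 .13
python3 - <<'E'
from h import *
save('wrist','w11.png')
E
```

```text
time_s: 25.55
position: [0.4859, -0.0516, 0.1892]
tcp_rot: [[0.001, -0.142, 0.99], [-0.0, 0.99, 0.142], [-1.0, -0.0, 0.001]]
force: [-0.3, -0.8, 0.0]
opening: 0.574
delta tool mm [-0.3  0.3  0.4] norm 1
t 25.55 tcp [ 0.4859 -0.0516  0.1892] grasp z 0.0252 yaw z 8.1 j [-19.2  41.9 110.1   0.   27.9 -27.3] F [-0.3 -0.8  0. ] op 50.0 tilt [ 0.001 -0.    -1.   ]
time_s: 26.15
position: [0.4857, -0.0515, 0.1888]
tcp_rot: [[0.0, -0.142, 0.99], [-0.0, 0.99, 0.142], [-1.0, -0.0, 0.0]]
force: [-0.9, 0.4, 1.0]
opening: 0.277
time_s: 26.75
position: [0.4865, -0.0517, 0.2962]
tcp_rot: [[0.006, -0.142, 0.99], [-0.002, 0.99, 0.142], [-1.0, -0.003, 0.005]]
force: [0.9, 0.0, 0.2]
opening: 0.279
delta tool mm [  3.3  -0.7 188.1] norm 188
t 26.75 tcp [ 0.4865 -0.0517  0.2962] grasp z 0.1322 yaw z 8.1 j [-19.2  29.9 107.3   0.   42.5 -27.3] F [0.9 0.  0.2] op 24.3 tilt [ 0.006 -0.002 -1.   ]
```

View pics/w11.png

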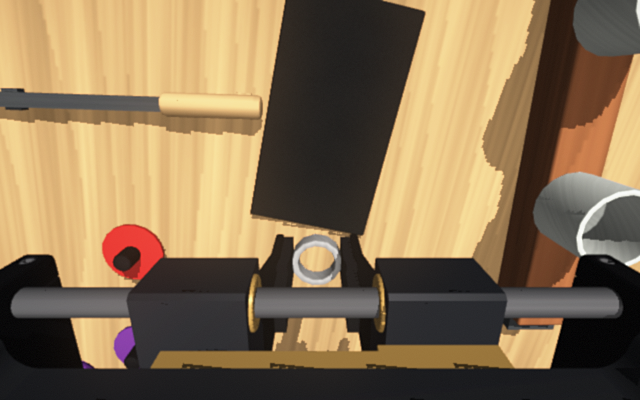

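The ring is held at (317,260) and the pad is empty. Carrying it to pot A.

```bash
python3 -m crank '[{"offset":[0,0.047,0],"spin":0},{"offset":[0,-0.047,0.03],"spin":0}]' >/dev/null 2>&1 & wait; python3 g.py .6728 -.0258 .13
```

```text
delta tool mm [ -6.6 -21.8 167.6] norm 169
t 27.0 tcp [ 0.5037 -0.0306  0.2909] grasp z 0.1269 yaw z 9.0 j [-16.2  31.4 104.8   0.2  45.  -25.4] F [-0.6 -0.4 -1.2] op 24.1 tilt [-0.021  0.009 -1.   ]
```

That last pair of rows included a needless sideways jog. It did no harm, and I'll carry on from the pose it left after settling.

```bash
python3 -m crank '[{"offset":[0,0,0],"spin":0},{"offset":[0,0,0],"spin":0}]'; python3 g.py .6728 -.0258 .13
```

```text
time_s: 27.2
position: [0.5119, -0.0427, 0.2926]
tcp_rot: [[-0.002, -0.142, 0.99], [0.0, 0.99, 0.142], [-1.0, 0.001, -0.001]]
force: [-1.2, -0.4, -0.4]
opening: 0.275
delta tool mm [ -1.7  -6.1 161.7] norm 162
t 27.2 tcp [ 0.5119 -0.0427  0.2926] grasp z 0.1286 yaw z 8.2 j [-17.3  31.6 103.8  -0.   44.7 -25.4] F [-1.2 -0.4 -0.4] op 24.0 tilt [-0.002  0.    -1.   ]
```

```bash
python3 -m crank '[{"offset":[-0.002,-0.0012,0.0324],"spin":0},{"offset":[0,-0.0012,0.0324],"spin":0},{"offset":[0,-0.0012,0.0324],"spin":0},{"offset":[0,-0.0012,0.0324],"spin":0},{"offset":[0,-0.0012,0.0324],"spin":0},{"offset":[0,0,0],"spin":0},{"offset":[0,0,0],"spin":0},{"offset":[0.01,0,0],"spin":0},{"offset":[0.01,0,0],"spin":0},{"offset":[0,0,0],"spin":0},{"offset":[0,0,0],"spin":0}]'; python3 g.py .6728 -.0258 .107
python3 - <<'E'
from h import *
save('wrist','w12.png')
E
```

```text
time_s: 28.3
position: [0.6721, -0.026, 0.2749]
tcp_rot: [[-0.002, -0.141, 0.99], [0.0, 0.99, 0.141], [-1.0, 0.001, -0.002]]
force: [-0.1, -0.1, 0.0]
opening: 0.281
delta tool mm [3.9 0.1 0.7] norm 4
t 28.3 tcp [ 0.6721 -0.026   0.2749] grasp z 0.1109 yaw z 8.1 j [-11.7  42.5  80.5   0.   57.1 -19.8] F [-0.1 -0.1  0. ] op 24.4 tilt [-0.002  0.    -1.   ]
```

View pics/w12.png

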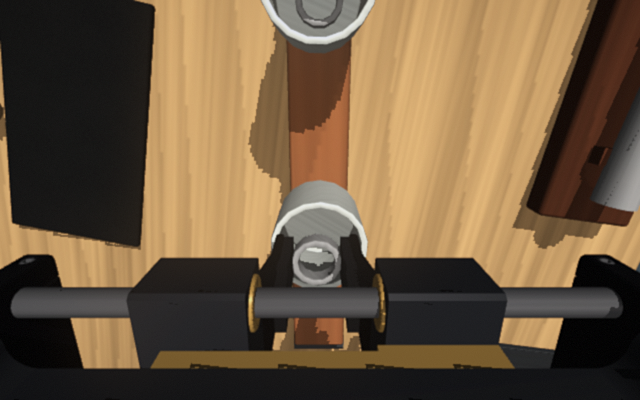

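```bash
python3 -m crank '[{"offset":[0.002,0,0.0005],"spin":0},{"offset":[0,0,0],"spin":0}]'
python3 -m crank '[{"offset":[0,0,0],"spin":0},{"offset":[0,0,0],"spin":0},{"offset":[0,0,0],"spin":0},{"offset":[0,0,0],"spin":0}]' 0.045
python3 -m crank '[{"offset":[-0.03,0,0],"spin":0},{"offset":[-0.03,0,0],"spin":0},{"offset":[0,-0.02,-0.04],"spin":0},{"offset":[0,-0.03,-0.035],"spin":0},{"offset":[0,-0.03,-0.035],"spin":0},{"offset":[0,-0.03,-0.035],"spin":0},{"offset":[0,0,0],"spin":0},{"offset":[0,0,0],"spin":0},{"offset":[0,0,0],"spin":0}]' 0.04; python3 g.py .441 -.170 .06
python3 - <<'E'
from h import *
save('wrist','w13.png');save('scene','s13.png')
for n in ['scene','side']:
    p=bot.capture(n); C=cloud(p); img=p['pixels']; v=p['depth']>0
    for (x,y) in [(.438,.305),(.542,-.25),(.441,-.17)]:
        m=v&(np.hypot(C[...,0]-x,C[...,1]-y)<.035)
        q=C[m]; t=q[q[:,2]>.022]
        print(n,'lid knob',t.mean(0).round(4) if len(t) else None,len(t),'col',np.median(img[m],0))
E
```

```text
time_s: 28.55
position: [0.6734, -0.0259, 0.2739]
tcp_rot: [[0.0, -0.141, 0.99], [-0.0, 0.99, 0.141], [-1.0, -0.0, 0.0]]
force: [0.7, -0.3, 0.5]
opening: 0.28
time_s: 28.95
position: [0.6734, -0.0258, 0.2739]
tcp_rot: [[0.0, -0.142, 0.99], [-0.0, 0.99, 0.142], [-1.0, -0.0, 0.0]]
force: [0.5, 0.2, -0.0]
opening: 0.497
time_s: 29.85
position: [0.546, -0.1549, 0.334]
tcp_rot: [[0.001, -0.142, 0.99], [-0.0, 0.99, 0.142], [-1.0, -0.0, 0.001]]
force: [1.5, 0.4, 0.0]
opening: 0.459
delta tool mm [ 109.9   -0.  -106.2] norm 153
t 29.85 tcp [ 0.546  -0.1549  0.334 ] grasp z 0.17 yaw z 8.2 j [-27.1  31.1  94.4   0.   54.4 -35.3] F [1.5 0.4 0. ] op 39.9 tilt [ 0.001 -0.    -1.   ]
scene lid knob [0.4391 0.3062 0.026 ] 38 col [103. 143. 169.]
scene lid knob [ 0.5428 -0.2501  0.0257] 15 col [ 99. 145. 167.]
scene lid knob [ 0.4614 -0.1649  0.2181] 131 col [ 91. 137. 159.]
side lid knob [0.435  0.3033 0.0267] 15 col [148. 199. 216.]
side lid knob [ 0.5444 -0.2215  0.4139] 347 col [100. 141. 164.]
side lid knob [ 0.4467 -0.164   0.4885] 2693 col [73. 69. 59.]
```

View pics/w13.png

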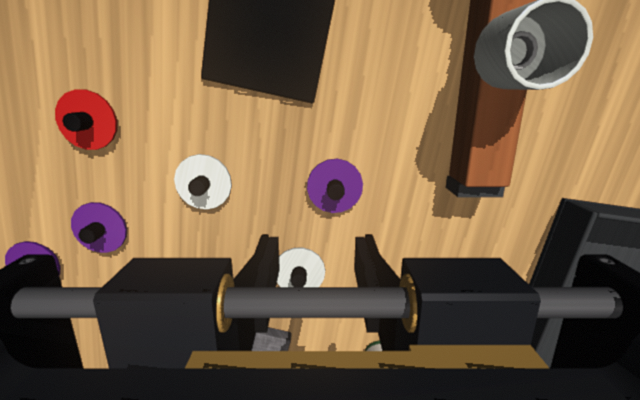

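View pics/s13.png

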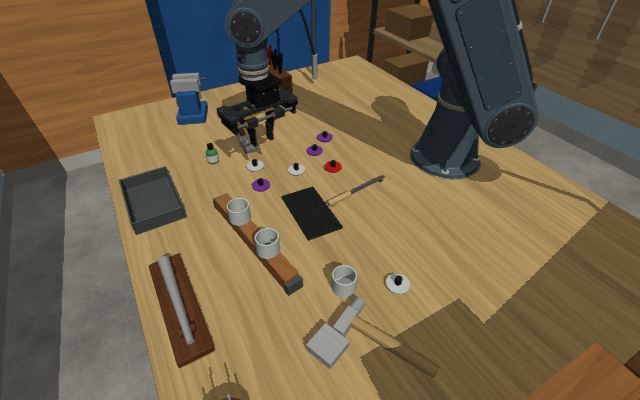

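The second ring is inside pot A, at wrist (520,50). The white lid is at wrist (202,183), unmoved. I'll go above it.

```bash
python3 -m crank '[{"offset":[0.02,0,-0.027],"spin":0},{"offset":[0.02,0,-0.027],"spin":0},{"offset":[0.02,0,-0.027],"spin":0},{"offset":[0.02,0,-0.0252],"spin":0},{"offset":[0.02,0,0],"spin":0},{"offset":[0.01,0,0],"spin":0},{"offset":[0,0,0],"spin":0},{"offset":[0,0,0],"spin":0},{"offset":[0,0,0],"spin":0}]' 0.04; python3 g.py .441 -.170 .0295
python3 - <<'E'
from h import *
save('wrist','w14.png')
for n in ['scene','side']:
    p=bot.capture(n); C=cloud(p); img=p['pixels']; v=p['depth']>0
    for (x,y) in [(.441,-.17)]:
        m=v&(np.hypot(C[...,0]-x,C[...,1]-y)<.03)
        q=C[m]; t=q[(q[:,2]>.022)&(q[:,2]<.032)]; d=q[(q[:,2]>.005)&(q[:,2]<.013)]
        print(n,'lid knob',t.mean(0).round(4) if len(t) else None,len(t),len(d) and cv2.minEnclosingCircle((d[:,:2]*1000).astype(np.float32)))
E
```

```text
time_s: 30.95
position: [0.4411, -0.1704, 0.2244]
tcp_rot: [[0.002, -0.142, 0.99], [-0.001, 0.99, 0.142], [-1.0, -0.002, 0.002]]
force: [-0.9, -0.5, -0.0]
opening: 0.456
delta tool mm [30.9  0.4 -0.1] norm 31
t 30.95 tcp [ 0.4411 -0.1704  0.2244] grasp z 0.0604 yaw z 8.2 j [-34.7  37.2 111.8   0.   30.8 -42.9] F [-0.9 -0.5 -0. ] op 39.7 tilt [ 0.002 -0.001 -1.   ]
scene lid knob [ 0.4435 -0.1679  0.026 ] 17 ((443.0279235839844, -170.15972900390625), 27.79461669921875)
side lid knob [ 0.4397 -0.1711  0.0263] 31 ((438.9743957519531, -170.52597045898438), 26.62174415588379)
```

View pics/w14.png

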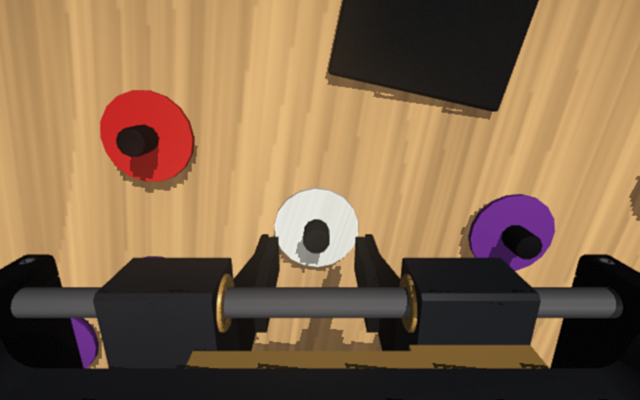

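The white lid at (316,228) has its knob centred between the fingers. I'll descend, grip, regrip at 90°, then lift slightly.

```bash
python3 -m crank '[{"offset":[0.01,0.0004,0.0003],"spin":0},{"offset":[0.01,0,0],"spin":0},{"offset":[0.0095,0,0],"spin":0},{"offset":[0,0,0],"spin":0},{"offset":[0,0,0],"spin":0},{"offset":[0,0,0],"spin":0}]' 0.04; python3 g.py .441 -.170 .0295
python3 -m crank '[{"offset":[0,0,0],"spin":0},{"offset":[0,0,0],"spin":0},{"offset":[0,0,0],"spin":0},{"offset":[0,0,0],"spin":0},{"offset":[0,0,0],"spin":0}]' 0.008
python3 -m crank '[{"offset":[0,0,0],"spin":0},{"offset":[0,0,0],"spin":0}]' 0.032
python3 -m crank '[{"offset":[0,0,0],"spin":0.14},{"offset":[0,0,0],"spin":0.14},{"offset":[0,0,0],"spin":0.14},{"offset":[0,0,0],"spin":0.14},{"offset":[0,0,0],"spin":0.14},{"offset":[0,0,0],"spin":0.14},{"offset":[0,0,0],"spin":0.14},{"offset":[0,0,0],"spin":0.14},{"offset":[0,0,0],"spin":0.14},{"offset":[0,0,0],"spin":0.14},{"offset":[0,0,0],"spin":0.14},{"offset":[0,0,0],"spin":0}]' 0.032
python3 -m crank '[{"offset":[0,0,0],"spin":0},{"offset":[0,0,0],"spin":0},{"offset":[0,0,0],"spin":0},{"offset":[0,0,0],"spin":0},{"offset":[0,0,0],"spin":0}]' 0.008; python3 g.py .441 -.170 .0295
```

```text
time_s: 31.7
position: [0.4405, -0.1699, 0.1942]
tcp_rot: [[-0.0, -0.142, 0.99], [0.0, 0.99, 0.142], [-1.0, 0.0, -0.0]]
force: [-0.1, 0.4, -0.8]
opening: 0.462
delta tool mm [ 0.7 -0.2  0.5] norm 1
t 31.7 tcp [ 0.4405 -0.1699  0.1942] grasp z 0.0302 yaw z 8.1 j [-34.7  40.9 112.4  -0.   26.7 -42.8] F [-0.1  0.4 -0.8] op 40.2 tilt [-0.  0. -1.]
time_s: 32.2
position: [0.4405, -0.1699, 0.1944]
tcp_rot: [[0.0, -0.142, 0.99], [-0.0, 0.99, 0.142], [-1.0, -0.0, 0.0]]
force: [-0.3, -0.2, 1.6]
opening: 0.17
time_s: 32.4
position: [0.4404, -0.1699, 0.1943]
tcp_rot: [[-0.0, -0.142, 0.99], [0.0, 0.99, 0.142], [-1.0, 0.0, -0.0]]
force: [-0.3, -0.8, -1.2]
opening: 0.277
time_s: 33.6
position: [0.4405, -0.1699, 0.1942]
tcp_rot: [[-0.0, 0.985, 0.172], [0.0, 0.172, -0.985], [-1.0, -0.0, -0.0]]
force: [-0.4, 0.0, -0.7]
opening: 0.365
time_s: 34.1
position: [0.4405, -0.1699, 0.1943]
tcp_rot: [[-0.0, 0.985, 0.172], [0.0, 0.172, -0.985], [-1.0, -0.0, -0.0]]
force: [0.2, 0.6, 0.0]
opening: 0.169
delta tool mm [0.8 0.5 0.2] norm 1
t 34.1 tcp [ 0.4405 -0.1699  0.1943] grasp z 0.0303 yaw z -80.1 j [-34.7  40.9 112.4   0.   26.7  45.4] F [0.2 0.6 0. ] op 14.7 tilt [-0.  0. -1.]
```

```bash
python3 -m crank '[{"offset":[-0.02,0,0],"spin":0},{"offset":[-0.03,0,0],"spin":0},{"offset":[-0.03,0,0],"spin":0},{"offset":[-0.03,0.01,0],"spin":0},{"offset":[0,0.0348,-0.0146],"spin":0},{"offset":[0,0.0348,-0.0146],"spin":0},{"offset":[0,0.0348,-0.0146],"spin":0},{"offset":[0,0.0348,-0.0146],"spin":0},{"offset":[0,0.0348,-0.0146],"spin":0},{"offset":[0,0.0348,-0.0146],"spin":0},{"offset":[0,0.0348,-0.0146],"spin":0},{"offset":[0,0,0],"spin":0}]'
python3 -m crank '[{"offset":[0,0,0],"spin":0},{"offset":[0,0,0],"spin":0}]'; python3 g.py .6728 -.0258 .1103
python3 - <<'E'
from h import *
save('wrist','w15.png')
E
```

```text
time_s: 35.3
position: [0.6758, -0.0229, 0.3042]
tcp_rot: [[0.005, 0.984, 0.176], [0.0, 0.176, -0.984], [-1.0, 0.005, 0.001]]
force: [-0.7, -0.7, 0.4]
opening: 0.169
time_s: 35.5
position: [0.6715, -0.0259, 0.3036]
tcp_rot: [[-0.003, 0.985, 0.172], [0.0, 0.172, -0.985], [-1.0, -0.003, -0.001]]
force: [-0.3, -0.5, -0.3]
opening: 0.173
delta tool mm [29.3  1.4  0.1] norm 29
t 35.5 tcp [ 0.6715 -0.0259  0.3036] grasp z 0.1396 yaw z -80.1 j [-11.7  40.4  79.6  -0.   60.1  68.4] F [-0.3 -0.5 -0.3] op 15.0 tilt [-0.003  0.    -1.   ]
```

View pics/w15.png

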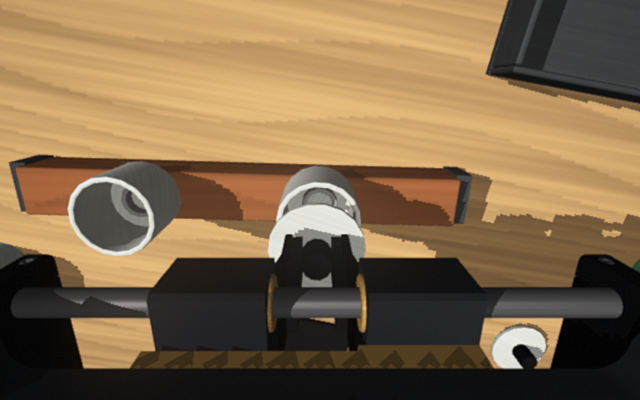

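The lid at (317,240) is held level over pot A, with the ring visible at (325,193). I'll lower to just above the rim and check the position.

```bash
python3 -m crank '[{"offset":[0.007,0.0003,0],"spin":0},{"offset":[0.007,0,0],"spin":0},{"offset":[0.005,0,0],"spin":0},{"offset":[0,0,0],"spin":0},{"offset":[0,0,0],"spin":0},{"offset":[0,0,0],"spin":0}]'; python3 g.py .6728 -.0258 .1103
python3 - <<'E'
from h import *
for i in range(3):
  bot.capture('wrist'); s=bot.read_state(); print(np.round(s['position'],4))
for n in ['scene','side']:
    p=save(n,f'a_{n}.png'); C=cloud(p); v=p['depth']>0
    q=C[v&(np.hypot(C[...,0]-.673,C[...,1]+.026)<.035)]
    print(n,rimfit(C,v&(np.hypot(C[...,0]-.673,C[...,1]+.026)<.033),.094,.102,.024)) 
    cv2.imwrite(f'pics/a_{n}.png',cv2.resize(p['pixels'][150:260,180:330] if n=='scene' else p['pixels'][150:260,340:490],None,fx=5,fy=5))
E
```

```text
time_s: 36.15
position: [0.6732, -0.0256, 0.2854]
tcp_rot: [[0.0, 0.985, 0.172], [-0.0, 0.172, -0.985], [-1.0, 0.0, 0.0]]
force: [-0.3, -0.2, -0.6]
opening: 0.174
delta tool mm [11.1 -0.4  0.2] norm 11
t 36.15 tcp [ 0.6732 -0.0256  0.2854] grasp z 0.1214 yaw z -80.1 j [-11.7  41.8  80.1   0.   58.1  68.4] F [-0.3 -0.2 -0.6] op 15.2 tilt [ 0. -0. -1.]
[ 0.6732 -0.0256  0.2855]
[ 0.6732 -0.0255  0.2856]
[ 0.6732 -0.0255  0.2856]
scene (array([ 0.67080337, -0.02646747]), 147, np.float64(0.0033861479252156393))
side (array([ 0.67328291, -0.022738  ]), 111, np.float64(0.00334890574855351))
```

View pics/a_scene.png

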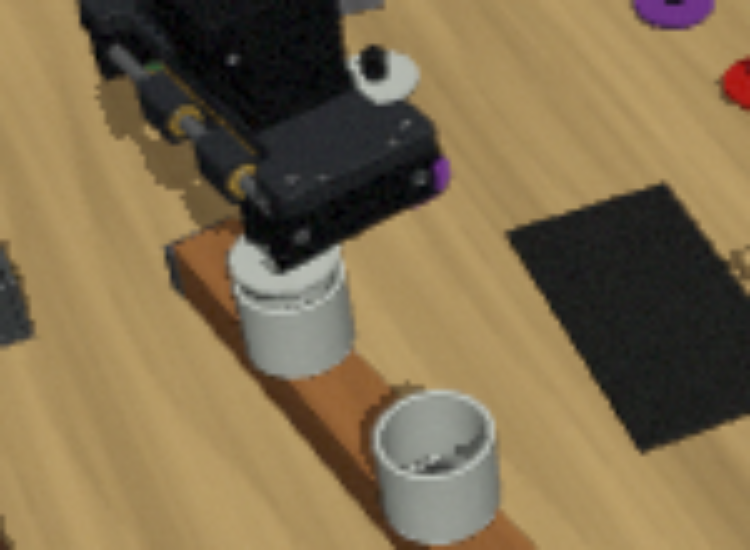

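View pics/a_side.png

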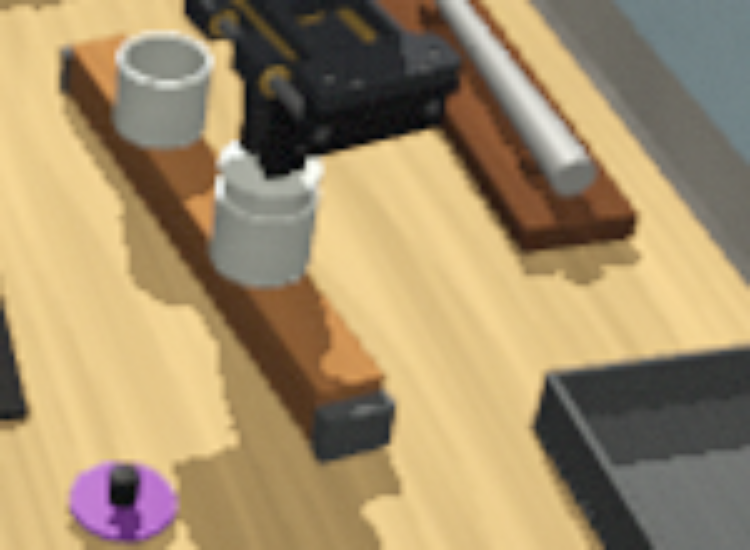

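```bash
python3 -m crank '[{"offset":[0.003,-0.0003,0],"spin":0},{"offset":[0.003,0,0],"spin":0},{"offset":[0.0015,0,0],"spin":0},{"offset":[0,0,0],"spin":0},{"offset":[0,0,0],"spin":0}]'; python3 g.py .6728 -.0258 .1103
```

```text
time_s: 36.9
position: [0.6727, -0.0256, 0.2776]
tcp_rot: [[-0.0, 0.985, 0.172], [0.0, 0.172, -0.985], [-1.0, -0.0, -0.0]]
force: [-0.0, -0.3, -0.8]
opening: 0.171
delta tool mm [3.3 0.  0.2] norm 3
t 36.9 tcp [ 0.6727 -0.0256  0.2776] grasp z 0.1136 yaw z -80.1 j [-11.7  42.4  80.4   0.   57.3  68.4] F [-0.  -0.3 -0.8] op 14.9 tilt [-0.  0. -1.]
```

No contact force yet, and the plug is about 1.5 mm into the mouth. Lowering the rest.

```bash
python3 -m crank '[{"offset":[0.0015,0,0],"spin":0},{"offset":[0.001,0,0],"spin":0},{"offset":[0.0006,0,0],"spin":0},{"offset":[0,0,0],"spin":0},{"offset":[0,0,0],"spin":0}]'; python3 g.py .6728 -.0258 .1103
```

```text
time_s: 37.4
position: [0.6727, -0.0256, 0.2747]
tcp_rot: [[0.0, 0.985, 0.172], [0.0, 0.172, -0.985], [-1.0, 0.0, -0.0]]
force: [-0.6, -0.2, -1.0]
opening: 0.172
delta tool mm [0.4 0.  0.2] norm 0
t 37.4 tcp [ 0.6727 -0.0256  0.2747] grasp z 0.1107 yaw z -80.1 j [-11.7  42.6  80.5   0.   57.   68.4] F [-0.6 -0.2 -1. ] op 15.0 tilt [ 0.  0. -1.]
```

```bash
python3 -m crank '[{"offset":[0.0006,0,0],"spin":0},{"offset":[0,0,0],"spin":0},{"offset":[0,0,0],"spin":0}]'; 
python3 -m crank '[{"offset":[0,0,0],"spin":0},{"offset":[0,0,0],"spin":0},{"offset":[0,0,0],"spin":0}]' 0.035
python3 -m crank '[{"offset":[-0.02,0,0],"spin":0},{"offset":[-0.03,0,0],"spin":0},{"offset":[-0.03,0,0],"spin":0},{"offset":[0,-0.04,0],"spin":0},{"offset":[0,-0.04,0],"spin":0},{"offset":[0,-0.04,0],"spin":0},{"offset":[0,-0.04,0],"spin":0},{"offset":[0,0,0],"spin":0},{"offset":[0,0,0],"spin":0},{"offset":[0,0,0],"spin":0}]' 0.04; python3 g.py .4372 .305 .1
python3 - <<'E'
from h import *
for n in ['scene','side']:
    p=bot.capture(n); C=cloud(p); v=p['depth']>0
    m=v&(np.hypot(C[...,0]-.673,C[...,1]+.026)<.033)&(C[...,2]>.08)
    q=C[m]; t=q[q[:,2]>.1]; d=q[(q[:,2]>.085)&(q[:,2]<.097)]
    A=np.c_[d[:,:2]-d[:,:2].mean(0),np.ones(len(d))]; print(n,len(t),t.mean(0).round(4),len(d),np.linalg.lstsq(A,d[:,2],rcond=None)[0].round(4))
    for (x,y) in [(.437,.305)]:
        m=v&(np.hypot(C[...,0]-x,C[...,1]-y)<.035)
        q=C[m]; t=q[q[:,2]>.022]
        print(n,'lid knob',t.mean(0).round(4),len(t))
    cv2.imwrite(f'pics/b_{n}.png',cv2.resize(p['pixels'][150:260,180:330] if n=='scene' else p['pixels'][150:260,340:490],None,fx=5,fy=5))
E
```

```text
time_s: 37.7
position: [0.6728, -0.0256, 0.2743]
tcp_rot: [[0.0, 0.985, 0.172], [-0.0, 0.172, -0.985], [-1.0, 0.0, 0.0]]
force: [-0.5, 0.2, 0.4]
opening: 0.173
time_s: 38.0
position: [0.6727, -0.0256, 0.274]
tcp_rot: [[-0.0, 0.985, 0.172], [-0.0, 0.172, -0.985], [-1.0, -0.0, -0.0]]
force: [0.6, 0.3, 0.3]
opening: 0.351
time_s: 39.0
position: [0.5165, -0.0534, 0.3546]
tcp_rot: [[0.003, 0.985, 0.172], [-0.001, 0.172, -0.985], [-1.0, 0.003, 0.001]]
force: [0.0, 0.1, 0.6]
opening: 0.459
delta tool mm [  90.   -16.8 -366.8] norm 378
t 39.0 tcp [ 0.5165 -0.0534  0.3546] grasp z 0.1906 yaw z -80.1 j [-18.2  26.2 100.2   0.   53.4  61.8] F [0.  0.1 0.6] op 40.0 tilt [ 0.003 -0.001 -1.   ]
scene 32 [ 0.6743 -0.0216  0.105 ] 231 [ 0.0002 -0.0035  0.0887]
scene lid knob [0.4392 0.3066 0.0262] 39
side 28 [ 0.6698 -0.0267  0.1059] 189 [0.0093 0.0203 0.0894]
side lid knob [0.4353 0.3039 0.026 ] 16
```

View pics/b_scene.png

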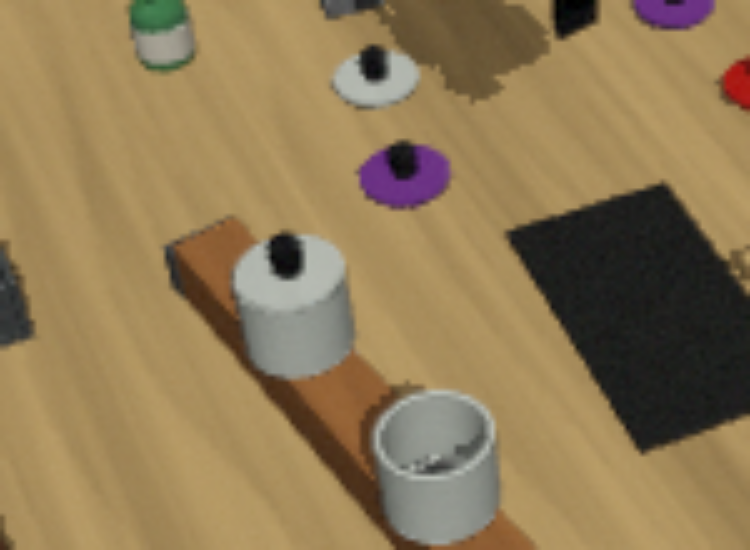

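View pics/b_side.png

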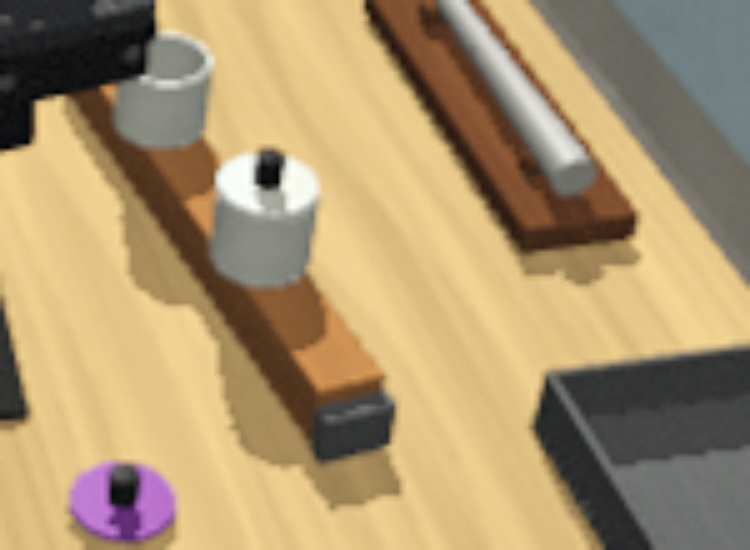

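Lid A is seated level, with the disc top at 0.089 as expected. The next lid is the white one at (0.437,0.305), unmoved in both views.

```bash
python3 -m crank '[{"offset":[0.01,-0.0019,-0.0408],"spin":0},{"offset":[0.01,-0.0019,-0.0408],"spin":0},{"offset":[0.01,-0.0019,-0.0408],"spin":0},{"offset":[0.01,-0.0019,-0.0408],"spin":0},{"offset":[0.01,-0.0019,-0.0408],"spin":0},{"offset":[0.01,-0.0019,-0.0408],"spin":0},{"offset":[0.01,-0.0019,-0.0408],"spin":0},{"offset":[0.01,-0.0019,-0.0408],"spin":0},{"offset":[0.01,-0.0019,-0.0408],"spin":0},{"offset":[0,0,0],"spin":0},{"offset":[0,0,0],"spin":0},{"offset":[0,0,0],"spin":0}]' 0.04; python3 g.py .4372 .305 .06
python3 - <<'E'
from h import *
save('wrist','w16.png')
E
```

```text
time_s: 40.3
position: [0.4357, 0.3054, 0.264]
tcp_rot: [[0.0, 0.985, 0.172], [-0.0, 0.172, -0.985], [-1.0, 0.0, 0.0]]
force: [-0.3, 0.1, 0.3]
opening: 0.463
delta tool mm [40.   1.4  0.6] norm 40
t 40.3 tcp [0.4357 0.3054 0.264 ] grasp z 0.1 yaw z -80.1 j [ 23.   35.4 102.2  -0.   42.4 103.1] F [-0.3  0.1  0.3] op 40.3 tilt [ 0. -0. -1.]
```

View pics/w16.png

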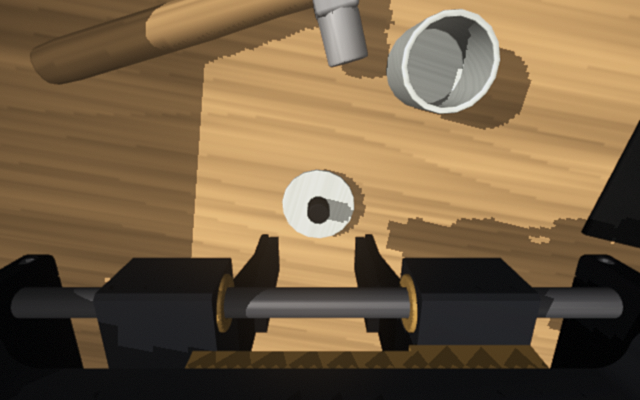

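White lid with its knob at (318,210), clear of the hammer at (340,35). Descend, grip, regrip.

```bash
python3 -m crank '[{"offset":[0.02,0.0012,0.0006],"spin":0},{"offset":[0.02,0,0],"spin":0},{"offset":[0.015,0,0],"spin":0},{"offset":[0.0145,0,0],"spin":0},{"offset":[0,0,0],"spin":0},{"offset":[0,0,0],"spin":0},{"offset":[0,0,0],"spin":0}]' 0.04; python3 g.py .4372 .305 .03
```

```text
time_s: 41.05
position: [0.4371, 0.3049, 0.1954]
tcp_rot: [[0.002, 0.985, 0.171], [0.001, 0.171, -0.985], [-1.0, 0.002, -0.0]]
force: [0.0, -0.4, -0.2]
opening: 0.46
delta tool mm [ 1.4  0.1 -0.1] norm 1
t 41.05 tcp [0.4371 0.3049 0.1954] grasp z 0.0314 yaw z -80.2 j [ 22.9  42.5 103.6   0.   33.8 103. ] F [ 0.  -0.4 -0.2] op 40.1 tilt [ 0.002  0.001 -1.   ]
```

```bash
python3 -m crank '[{"offset":[0,0,0],"spin":0},{"offset":[0,0,0],"spin":0},{"offset":[0,0,0],"spin":0},{"offset":[0,0,0],"spin":0},{"offset":[0,0,0],"spin":0}]' 0.008
python3 -m crank '[{"offset":[0,0,0],"spin":0},{"offset":[0,0,0],"spin":0}]' 0.032
python3 -m crank '[{"offset":[0,0,0],"spin":-0.14},{"offset":[0,0,0],"spin":-0.14},{"offset":[0,0,0],"spin":-0.14},{"offset":[0,0,0],"spin":-0.14},{"offset":[0,0,0],"spin":-0.14},{"offset":[0,0,0],"spin":-0.14},{"offset":[0,0,0],"spin":-0.14},{"offset":[0,0,0],"spin":-0.14},{"offset":[0,0,0],"spin":-0.14},{"offset":[0,0,0],"spin":-0.14},{"offset":[0,0,0],"spin":-0.14},{"offset":[0,0,0],"spin":0}]' 0.032
python3 -m crank '[{"offset":[0,0,0],"spin":0},{"offset":[0,0,0],"spin":0},{"offset":[0,0,0],"spin":0},{"offset":[0,0,0],"spin":0},{"offset":[0,0,0],"spin":0}]' 0.008; python3 g.py .6543 .1025 .14
```

```text
time_s: 41.55
position: [0.4364, 0.3054, 0.1948]
tcp_rot: [[0.0, 0.985, 0.172], [0.0, 0.172, -0.985], [-1.0, 0.0, -0.0]]
force: [-0.7, -1.3, 2.0]
opening: 0.167
time_s: 41.75
position: [0.4364, 0.3054, 0.1945]
tcp_rot: [[-0.0, 0.985, 0.172], [-0.0, 0.172, -0.985], [-1.0, -0.0, 0.0]]
force: [-0.6, 0.2, -0.1]
opening: 0.281
time_s: 42.95
position: [0.4363, 0.3053, 0.1944]
tcp_rot: [[-0.0, -0.141, 0.99], [-0.0, 0.99, 0.141], [-1.0, -0.0, -0.0]]
force: [-0.0, 0.8, -0.5]
opening: 0.368
time_s: 43.45
position: [0.4364, 0.3053, 0.1945]
tcp_rot: [[-0.0, -0.141, 0.99], [0.0, 0.99, 0.141], [-1.0, 0.0, -0.0]]
force: [0.0, 0.6, -0.4]
opening: 0.172
delta tool mm [-109.5 -231.5  187.1] norm 317
t 43.45 tcp [0.4364 0.3053 0.1945] grasp z 0.0305 yaw z 8.1 j [ 22.9  42.6 103.6   0.   33.8  14.8] F [ 0.   0.6 -0.4] op 15.0 tilt [-0.  0. -1.]
```

```bash
python3 -m crank '[{"offset":[-0.02,0,0],"spin":0},{"offset":[-0.03,0,0],"spin":0},{"offset":[-0.03,0,0],"spin":0},{"offset":[-0.03,0,0],"spin":0},{"offset":[0,-0.029,0.0234],"spin":0},{"offset":[0,-0.029,0.0234],"spin":0},{"offset":[0,-0.029,0.0234],"spin":0},{"offset":[0,-0.029,0.0234],"spin":0},{"offset":[0,-0.029,0.0234],"spin":0},{"offset":[0,-0.029,0.0234],"spin":0},{"offset":[0,-0.029,0.0234],"spin":0},{"offset":[0,-0.029,0.0234],"spin":0}]'
python3 -m crank '[{"offset":[0,0,0],"spin":0},{"offset":[0,0,0],"spin":0},{"offset":[0,0,0],"spin":0}]'; python3 g.py .6543 .1025 .1105
python3 - <<'E'
from h import *
save('wrist','w17.png')
for n in ['scene','side']:
    p=bot.capture(n); C=cloud(p)
    m=(p['depth']>0)&(np.hypot(C[...,0]-.6543,C[...,1]-.102)<.045)
    print(n,'pot',rimfit(C,m,.081,.089,.0253))
E
```

```text
time_s: 44.65
position: [0.6553, 0.1009, 0.3042]
tcp_rot: [[-0.001, -0.141, 0.99], [0.0, 0.99, 0.141], [-1.0, 0.0, -0.001]]
force: [0.2, 1.2, -0.4]
opening: 0.168
time_s: 44.95
position: [0.6534, 0.1028, 0.304]
tcp_rot: [[-0.003, -0.142, 0.99], [0.0, 0.99, 0.142], [-1.0, 0.001, -0.002]]
force: [-1.0, 0.5, -0.5]
opening: 0.169
delta tool mm [29.5 -0.4  0.9] norm 30
t 44.95 tcp [0.6534 0.1028 0.304 ] grasp z 0.14 yaw z 8.2 j [-0.7 39.7 81.3  0.  59.2 -8.9] F [-1.   0.5 -0.5] op 14.7 tilt [-0.003  0.    -1.   ]
scene pot (array([0.65499219, 0.10412669]), 81, np.float64(0.0008847280558342586))
side pot (array([0.6518958 , 0.10301744]), 66, np.float64(0.0010990792028837387))
```

View pics/w17.png

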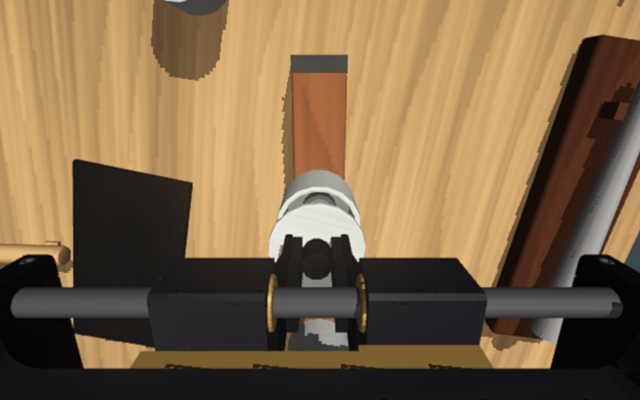

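The lid at (317,235) is held level over pot B. Lowering in stages.

```bash
python3 -m crank '[{"offset":[0.007,-0.0003,0],"spin":0},{"offset":[0.007,0,0],"spin":0},{"offset":[0.005,0,0],"spin":0},{"offset":[0,0,0],"spin":0},{"offset":[0,0,0],"spin":0},{"offset":[0,0,0],"spin":0}]'; python3 g.py .6541 .1025 .1105
```

```text
time_s: 45.7
position: [0.6548, 0.1018, 0.2857]
tcp_rot: [[0.0, -0.141, 0.99], [-0.0, 0.99, 0.141], [-1.0, -0.0, 0.0]]
force: [-0.5, -0.1, -0.3]
opening: 0.172
delta tool mm [11.2  0.8 -0.6] norm 11
t 45.7 tcp [0.6548 0.1018 0.2857] grasp z 0.1217 yaw z 8.1 j [-0.8 41.1 81.8  0.  57.1 -8.9] F [-0.5 -0.1 -0.3] op 15.0 tilt [ 0. -0. -1.]
```

```bash
python3 -m crank '[{"offset":[0.003,0.0006,-0.0006],"spin":0},{"offset":[0.003,0,0],"spin":0},{"offset":[0.002,0,0],"spin":0},{"offset":[0,0,0],"spin":0},{"offset":[0,0,0],"spin":0}]'; python3 g.py .6541 .1025 .1105
```

```text
time_s: 46.2
position: [0.6539, 0.1023, 0.2775]
tcp_rot: [[-0.0, -0.141, 0.99], [-0.0, 0.99, 0.141], [-1.0, 0.0, -0.0]]
force: [-0.1, 0.1, 0.2]
opening: 0.174
delta tool mm [3.  0.1 0.2] norm 3
t 46.2 tcp [0.6539 0.1023 0.2775] grasp z 0.1135 yaw z 8.1 j [-0.8 41.6 82.2 -0.  56.2 -8.9] F [-0.1  0.1  0.2] op 15.2 tilt [-0. -0. -1.]
```

```bash
python3 -m crank '[{"offset":[0.0015,0,0],"spin":0},{"offset":[0.0015,0,0],"spin":0},{"offset":[0,0,0],"spin":0},{"offset":[0,0,0],"spin":0}]'; python3 g.py .6541 .1025 .1105
```

```text
time_s: 46.6
position: [0.654, 0.1024, 0.2746]
tcp_rot: [[0.0, -0.142, 0.99], [0.0, 0.99, 0.142], [-1.0, -0.0, 0.0]]
force: [0.4, -0.5, -0.2]
opening: 0.173
delta tool mm [0.1 0.1 0.1] norm 0
t 46.6 tcp [0.654  0.1024 0.2746] grasp z 0.1106 yaw z 8.1 j [-0.8 41.9 82.3  0.  55.8 -8.9] F [ 0.4 -0.5 -0.2] op 15.1 tilt [ 0.  0. -1.]
```

```bash
python3 -m crank '[{"offset":[0.0004,0,0],"spin":0},{"offset":[0,0,0],"spin":0},{"offset":[0,0,0],"spin":0}]'; 
python3 -m crank '[{"offset":[0,0,0],"spin":0},{"offset":[0,0,0],"spin":0},{"offset":[0,0,0],"spin":0}]' 0.035
python3 -m crank '[{"offset":[-0.02,0,0],"spin":0},{"offset":[-0.03,0,0],"spin":0},{"offset":[-0.03,0,0],"spin":0},{"offset":[-0.03,0,-0.03],"spin":0},{"offset":[0,0,-0.04],"spin":0},{"offset":[0,0,-0.04],"spin":0},{"offset":[0,0,-0.04],"spin":0},{"offset":[0,0,0],"spin":0},{"offset":[0,0,0],"spin":0},{"offset":[0,0,0],"spin":0}]' 0.05
python3 - <<'E'
from h import *
for n in ['scene','side']:
    p=save(n,f'f_{n}.png'); C=cloud(p); v=p['depth']>0
    for x,y in [(.6728,-.0258),(.654,.1025)]:
        q=C[v&(np.hypot(C[...,0]-x,C[...,1]-y)<.033)&(C[...,2]>.08)]; t=q[q[:,2]>.1]; d=q[(q[:,2]>.085)&(q[:,2]<.097)]
        A=np.c_[d[:,:2]-d[:,:2].mean(0),np.ones(len(d))]; print(n,len(t),t.mean(0).round(4),len(d),np.linalg.lstsq(A,d[:,2],rcond=None)[0].round(4),np.round(cv2.minEnclosingCircle((d[:,:2]*1000).astype(np.float32))[0],1))
    m=v&(abs(C[...,2]-0.040)<0.004)&(C[...,0]>0.6)&(C[...,0]<0.73)&(C[...,1]>-.17)&(C[...,1]<.24)
    print(cv2.minAreaRect((C[m][:,:2]*1000).astype(np.float32)))
    cv2.imwrite(f'pics/fc_{n}.png',cv2.resize(p['pixels'][180:300,190:340] if n=='scene' else p['pixels'][130:250,330:480],None,fx=4,fy=4))
E
```

```text
time_s: 46.9
position: [0.654, 0.1023, 0.2745]
tcp_rot: [[0.0, -0.142, 0.99], [-0.0, 0.99, 0.142], [-1.0, -0.0, 0.0]]
force: [-1.2, 0.1, 2.8]
opening: 0.174
time_s: 47.2
position: [0.6539, 0.1023, 0.2738]
tcp_rot: [[-0.0, -0.141, 0.99], [0.0, 0.99, 0.141], [-1.0, 0.0, -0.0]]
force: [0.3, -0.7, -0.9]
opening: 0.352
time_s: 48.2
position: [0.5068, 0.081, 0.3846]
tcp_rot: [[0.003, -0.141, 0.99], [-0.0, 0.99, 0.141], [-1.0, -0.0, 0.003]]
force: [0.2, -0.1, 0.4]
opening: 0.572
scene 32 [ 0.6741 -0.0214  0.1051] 238 [-0.0045 -0.0016  0.0885] [674.3 -24.2]
scene 40 [0.6553 0.1061 0.1053] 309 [-0.0068  0.0071  0.0885] [655.2 103.5]
((669.3634033203125, 34.32475280761719), (45.12791442871094, 329.78277587890625), 8.433398246765137)
side 30 [ 0.6699 -0.0271  0.1054] 193 [0.0056 0.0295 0.0893] [672.8 -25.2]
side 25 [0.6508 0.1008 0.1056] 150 [-0.012   0.0099  0.0891] [651.3 102.6]
((659.2803955078125, 32.29518127441406), (46.31856155395508, 333.0318603515625), 7.898046493530273)
```

View pics/fc_scene.png

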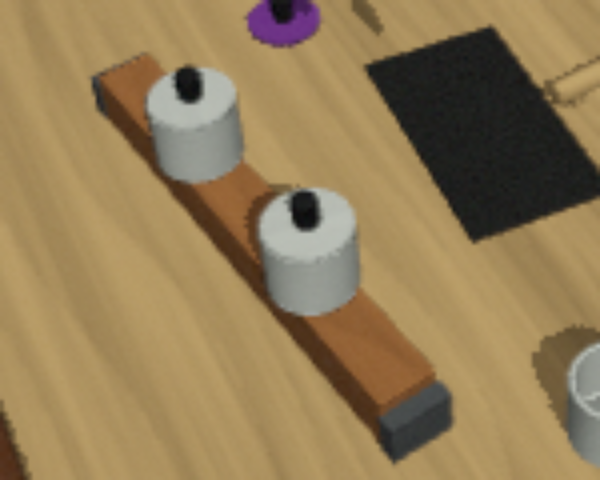

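View pics/fc_side.png

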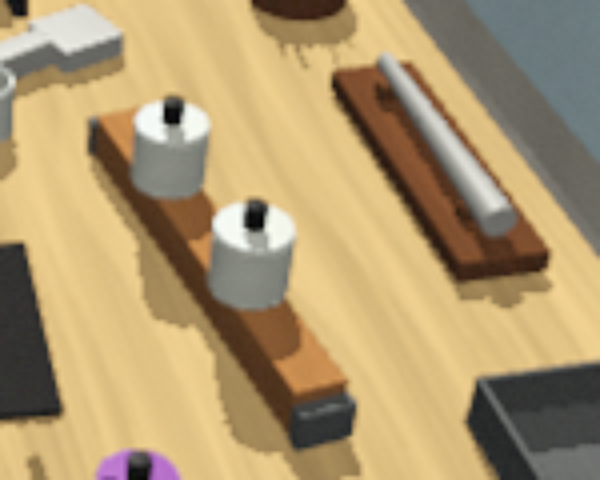

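View pics/f_scene.png

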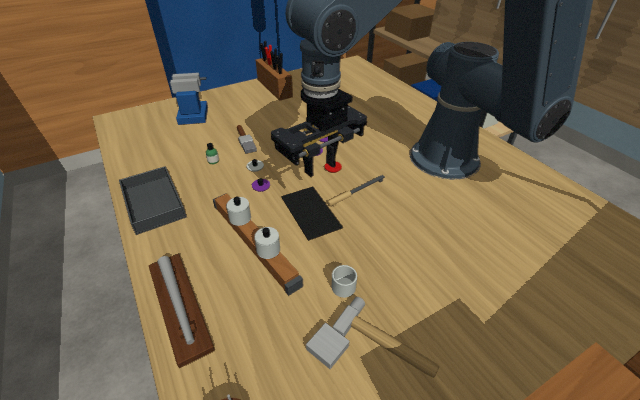

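The two covered pots stand at scene (239,210) and (267,242), with both lids flat. The pad is empty, and the block, bottle, brush and hammer look undisturbed. Handing in.

```bash
python3 -c "
from rig import bot
print(bot.hand_in())"
```

```text
the job is handed in; nothing more can be done
None
```

There were two rings on the pad. Each went into a pot of its own, and both pots now stand upright on the rail with a white aluminium lid on. I handed the job in at about 48 s; it reports no verdict.

- **Rings:** the wrist camera showed a ring inside each pot before it was covered, and the pad is empty.
- **Lids:** both are seated, with the disc tops at 0.0885–0.0893 m against the expected 0.089. Their measured slopes are within camera noise.
- **Centring:** the pots were set on the rail's centreline using the average of the two fixed cameras. Those cameras disagree by about 3–4 mm, but their average matched the tool position to about 1 mm.
- **Failed check:** the last rail-centre measurement was useless, because the pots now cover part of the rail. The centring therefore rests on the earlier measurements of the clear rail.
- **Other:** one needless sideways jog with the second ring in hand did no harm. I noticed no knocked item or slipped grip. The block, bottle, brush and hammer were left where they lay.

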